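# Stagger the lancet trays on the clinic trolley

### The arm

A 6-joint arm with a two-finger parallel gripper is mounted at the origin on the work surface. World frame = base frame: x ahead of the robot, y to its left, z up, the work surface at z = 0. Lengths are in m, angles in rad, forces in N, time in s.
With the tool pointing down it reaches from about 0.275 to 0.85 m from the base axis. Payload 5.2 kg.
Tool frame: the origin (TCP) lies midway between the tips of the shut fingers; the grasp point (between the pads) lies 19 mm behind it (manip.grip_point_offset is the distance from the TCP to the grasp point, in m); x points along the fingers, z is the direction in which the jaws open and shut, and the axes are right-handed (so a half turn about x gives the same grasp; the last joint's range is limited). The gripper opens to 85 mm and grips with 20 to 120 N. Pads are 22 mm wide; open, the fingers measure 114 mm over their backs; the gripper's body (76 mm by 85 mm) begins 54 mm behind the grasp point. The pads swing forward as they close: fully open they stand 13 mm farther back than shut.
Start: joints at [-1.422, 0.259, 1.535, -0, 1.348, -0.203], TCP at [0.19, -0.516, 0.231] pointing down, gripper open.
Joint ranges: [-3.14, 3.14], [-0.91, 2.08], [0.19, 2.58], [-1.22, 4.36], [0.22, 2.71], [-3.12, 3.12]. Speed limits (rad/s): [2.57, 2.57, 3.14, 3.14, 3.14, 3.14].

### API

Orientations are given as a unit quaternion [x, y, z, w].
In Python, from workcell import manip gives the robot as it stands.
- The arm moves only by the tool carry_out, never from a script. Its argument "steps" is a list that holds one entry, the list of rows, each a list of 7 numbers: the shift along the tool's x, y, z in m, then the turn, a rotation vector about the tool's x, y, z in rad, then the gripper command: -1 is fully open, 1 is shut, values between are in proportion. In form: [[[tx, ty, tz, wx, wy, wz, fingers], ...]]. A call has 1 to 12 rows; each row shifts and turns the pose as measured when the row begins, along the tool's axes as they then stand; what a row does not reach is not made up. A row lasts 1/10 s, in which the tool goes at most 50 mm and 8.59 degrees, less where a joint would pass 70% of its speed; a pose out of reach is approached as far as the arm can. A call is refused whole if a number of a shift passes 0.05 or a number of a turn 0.15, either way. A call with a gripper value outside its range is refused whole. The fingers move at their own pace and stop on an object; "force" is the grip in N (left out, the last holds). Time passes only in rows, so rows that do not move let the fingers close. It gives the time, the measured TCP pose, the force and the opening at its end, in the units of the state.
- manip.state(): the state, without advancing time (a new reading comes with each control period).
- manip.get_image(name): name is "scene" or "top" or "wrist"; returns a dict with "pixels" (400x640x3 uint8, red, green, blue), "K" (3x3 intrinsics, pixels), "origin" and "attitude" of the camera in the world. Camera axes: x right, y up, looking along -z (the intrinsics and any distortion apply to the point x, -y, -z); pixel columns grow to the right and rows downward; lengths in m; the calibration is good to about 2 mm. The wrist camera is an equidistant fisheye: a pixel r from the principal point sees the ray r / f radians off the axis. A picture is of the moment at which its call begins. There is no depth.
- manip.job_done(): hands the job in, once; it reports no verdict.
The state is a dict: "clock": time; "joint_positions": joint angles; "dq": joint speeds; "tau": joint torques, N m; "eef_pos": TCP position; "eef_rot": TCP orientation; "force": force on the tool from outside, world axes, zero at the start; "wrist_torque": the same for the moment, N m; "finger_gap": finger opening in m.
Only numpy, scipy, OpenCV 4.12 (cv2) and the standard library are available. Lean on these libraries where they do the work, as an engineer would, in place of code of your own. Each camera call takes 0.05 s, during which the arm holds its last target.

### The job

Build a stepped stack on the white tray that is fixed to the trolley: set the blue tray on its rim, in line with it but shifted 40 mm lengthwise towards its orange end. Then set the green tray on the blue one, shifted 40 mm back the other way so that it lies straight above the white tray. Set each tray down gently without dropping it, let go, and leave the yellow tray where it is.

Things in the scene. Friction and masses are not known exactly. Their poses are not given: they have to be found in the camera images.
- base_rim (a point): Fixed white base tray, 150 mm long along its y axis (without the orange cap), 60 mm wide along its x axis, 44 mm high, with flat turned-in lips 15 mm wide along both long sides; its +y end is capped by an orange block 12 mm long and as high as the rim. The point lies at the middle of the 150 x 60 mm outline, level with the rim (44 mm above the work surface); z is up.
- blue_center (a point): Blue loose tray, upright and open on top, 150 mm long (its y axis), 60 mm wide (x), 44 mm high, 0.11-0.23 kg; walls 4 mm, long walls turned in at the top to flat lips 15 mm wide; flat underside, both ends alike; lancets fixed inside. Can be gripped across its width from above. The point is its centre, 22 mm above its underside; z up. To be placed first.
- green_center (a point): Green loose tray, upright and open on top, 150 mm long (its y axis), 60 mm wide (x), 44 mm high, 0.11-0.23 kg; walls 4 mm, long walls turned in at the top to flat lips 15 mm wide; flat underside, both ends alike; lancets fixed inside. Can be gripped across its width from above. The point is its centre, 22 mm above its underside; z up. To be placed second.
- yellow_center (a point): Yellow loose tray, upright and open on top, 150 mm long (its y axis), 60 mm wide (x), 44 mm high, 0.11-0.23 kg; walls 4 mm, long walls turned in at the top to flat lips 15 mm wide; flat underside, both ends alike; lancets fixed inside. Can be gripped across its width from above. The point is its centre, 22 mm above its underside; z up. A bystander: not to be moved.

How it is judged:
By the outcome, as a careful person would: the job done as asked, in the order asked, and still so for the second after the job is handed in, with the robot touching nothing.
It also fails if it takes over 61 s, if anything falls off the work surface, if the arm or the gripper's body presses on something with over 40 N, if the wrist force passes 120 N, or if a joint passes its speed limit or range.

## Working session

There is one attempt and no reset: what is moved stays moved. The work goes in short steps, Python scripts to look and compute and a tool call to move; the robot and the scene stay as the last step left them, time stands still between calls to the robot, and variables do not carry over. Pictures are saved under pics/ and viewed, and the job is handed in when it is done.

Besides the shell and the picture viewer there is one more tool, called after ">>>" as a command line: name --argument value ..., lists and objects as JSON in quotes. carry_out: Moves the arm, as the interface text tells. Its arguments: {"type":"object","properties":{"steps":{"type":"array"},"force":{"type":"number"}},"required":["steps"]}

```bash
ls; mkdir -p pics; python3 - <<'E'
from workcell import manip
import cv2
print(manip.state(), manip.grip_point_offset)
for n in ["scene","top","wrist"]:
    d=manip.get_image(n); cv2.imwrite(f"pics/a_{n}.png",d["pixels"][:,:,::-1]); print(n,d["K"],d["origin"],d["attitude"])
E
```

```text
pics
{'clock': 0.0, 'joint_positions': array([-1.42180790e+00,  2.59331107e-01,  1.53610569e+00,  3.84498740e-06,
        1.34797258e+00, -2.02788699e-01]), 'dq': array([ 0.00044393,  0.00075615,  0.00234946,  0.00116714,  0.00028996,
       -0.00106126]), 'tau': array([ 1.82296419e-03, -4.46023321e+01, -2.90569514e+01, -9.00821919e-05,
        1.15480763e-02,  2.57079853e-05]), 'eef_pos': array([ 0.1894607 , -0.51577468,  0.23047201]), 'eef_rot': array([ 0.40526142,  0.58021768, -0.40432713,  0.579336  ]), 'force': array([-0.32802947, -0.0040983 ,  0.09583984]), 'wrist_torque': array([ 0.03715242,  0.03733393, -0.03237628]), 'finger_gap': 0.08521675028000233} 0.0187
scene [[505.52387218   0.         320.47417481]
 [  0.         505.52387218 203.06635141]
 [  0.           0.           1.        ]] [1.07190885 0.73697506 1.03930888] [0.10589645 0.34491168 0.8927278  0.26992397]
top [[433.29187805   0.         324.07719106]
 [  0.         433.29187805 203.44171096]
 [  0.           0.           1.        ]] [ 0.41243477 -0.00588446  1.29782174] [ 0.04870632 -0.04428731 -0.70462653  0.70651807]
wrist [[309.70691629   0.         320.99783254]
 [  0.         309.70691629 201.30461218]
 [  0.           0.           1.        ]] [ 0.2594889  -0.48998396  0.37287584] [-0.11937982  0.08467125 -0.56642928  0.81100993]
```

View pics/a_scene.png

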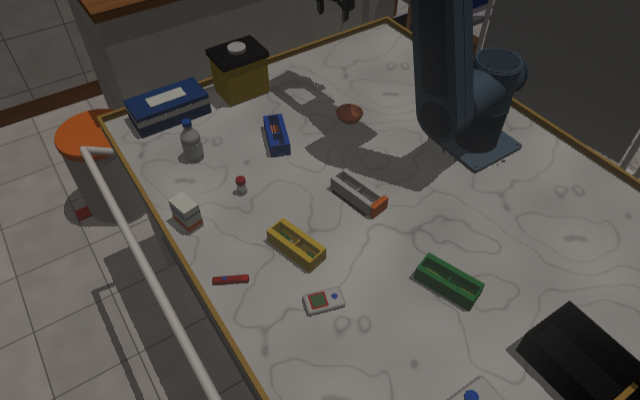

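View pics/a_top.png

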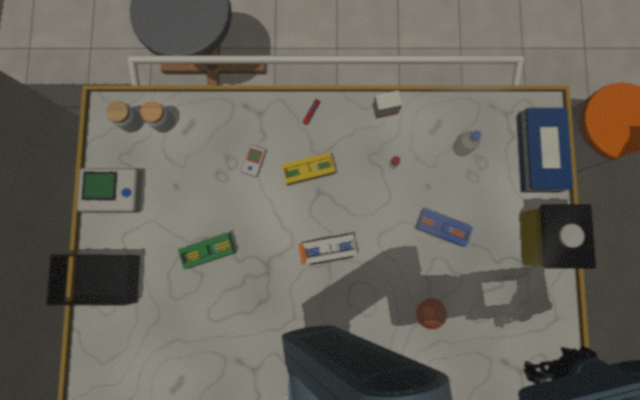

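View pics/a_wrist.png

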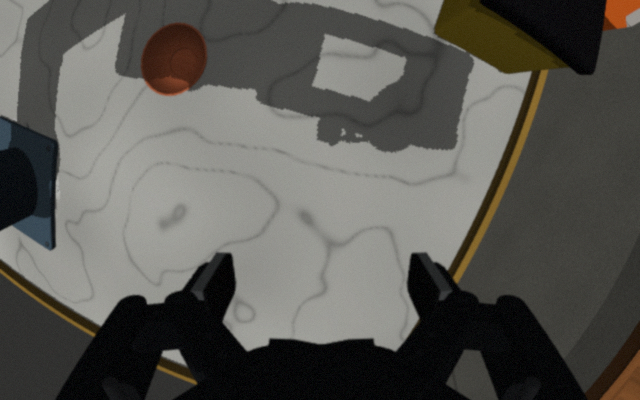

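The top view shows white at about (330,248) with its orange cap on the left at (303,254), blue at (444,227), green at (208,250) and yellow at (309,168). Next I'll enlarge the crops and segment the trays.

```bash
cat > h.py <<'E'
import numpy as np, cv2
from scipy.spatial.transform import Rotation as R
from scipy.optimize import minimize
def proj(d,P,fish=False):
    P=np.atleast_2d(P); c=R.from_quat(d["attitude"]).inv().apply(P-d["origin"])
    q=np.c_[c[:,0],-c[:,1],-c[:,2]]; K=d["K"]
    if fish:
        r=np.hypot(q[:,0],q[:,1]); th=np.arctan2(r,q[:,2]); s=th/np.maximum(r,1e-9)
        u=q[:,:2]*s[:,None]
    else: u=q[:,:2]/q[:,2:]
    return np.c_[u[:,0]*K[0,0]+K[0,2],u[:,1]*K[1,1]+K[1,2]]
def ray(d,uv,fish=False):
    uv=np.atleast_2d(np.float64(uv)); K=d["K"]; u=np.c_[(uv[:,0]-K[0,2])/K[0,0],(uv[:,1]-K[1,2])/K[1,1]]
    if fish:
        r=np.hypot(*u.T); s=np.tan(r)/np.maximum(r,1e-9); u=u*s[:,None]
    return R.from_quat(d["attitude"]).apply(np.c_[u[:,0],-u[:,1],-np.ones(len(u))])
def plane(d,uv,z,fish=False):
    v=ray(d,uv,fish); o=np.array(d["origin"]); t=(z-o[2])/v[:,2]
    return o+v*t[:,None]
def box(x,y,yaw,z0=0,h=.044,L=.15,W=.06,ya=None):
    y0,y1=(-L/2,L/2) if ya is None else ya
    p=np.array([[sx*W/2,yy,z] for z in (z0,z0+h) for sx,yy in((-1,y0),(1,y0),(1,y1),(-1,y1))])
    c,s=np.cos(yaw),np.sin(yaw)
    return np.c_[x+c*p[:,0]-s*p[:,1],y+s*p[:,0]+c*p[:,1],p[:,2]]
def hullmask(m,amin=60):
    n,l,st,ce=cv2.connectedComponentsWithStats(m.astype(np.uint8))
    return l,st,ce
E
python3 - <<'E'
import cv2
a=cv2.imread('pics/a_top.png'); c=a[130:290,160:500]; cv2.imwrite('pics/a_tz.png',cv2.resize(c,None,fx=2.35,fy=2.35,interpolation=cv2.INTER_CUBIC))
a=cv2.imread('pics/a_scene.png'); c=a[90:330,220:500]; cv2.imwrite('pics/a_sz.png',cv2.resize(c,None,fx=2.5,fy=2.5,interpolation=cv2.INTER_CUBIC))
E
```

```text
(no output)
```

View pics/a_tz.png

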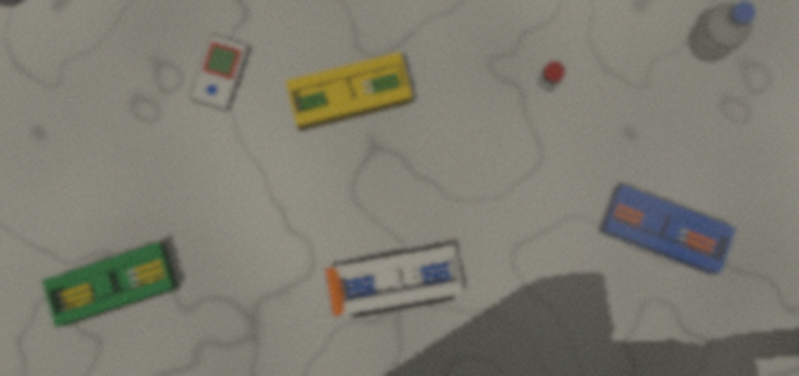

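View pics/a_sz.png

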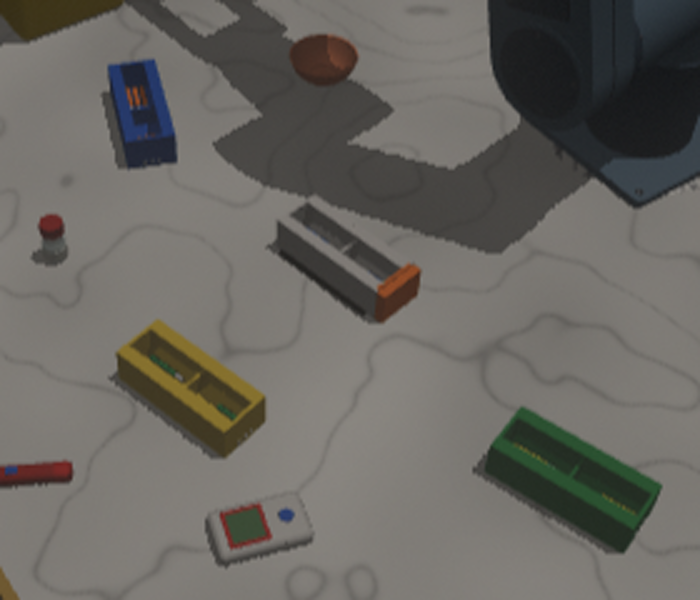

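```bash
cat > fit.py <<'E'
import sys; from h import *
def colmask(rgb,name):
    hsv=cv2.cvtColor(rgb,cv2.COLOR_RGB2HSV).astype(int); H,S,V=hsv[...,0],hsv[...,1],hsv[...,2]
    r={'blue':(105,130),'green':(45,85),'yellow':(20,33),'orange':(3,16)}[name]
    return (H>=r[0])&(H<=r[1])&(S>95)&(V>25)
def tgt(d,name,p0,box_fn,fish=False):
    m=colmask(d["pixels"],name); n,l,st,ce=cv2.connectedComponentsWithStats(m.astype(np.uint8),connectivity=8)
    uv=proj(d,box_fn(p0).mean(0),fish)[0]
    ok=[i for i in range(1,n) if st[i,4]>25]
    i=min(ok,key=lambda i:np.linalg.norm(ce[i]-uv)-0.1*np.sqrt(st[i,4])*0)
    # join comps near
    pts=np.argwhere(l==i)[:,::-1]
    H=cv2.convexHull(pts.astype(np.int32)); return H.reshape(-1,2).astype(float),st[i]
S=4
def soft(h,shape,o):
    m=np.zeros(shape,np.uint8); cv2.fillConvexPoly(m,np.round(((h-o)*S+S/2)*16).astype(np.int32),255,shift=4); return cv2.GaussianBlur(m,(0,0),3).astype(float)/255
def fit(views,p0,bf,scale=(.01,.01,.08)):
    T=[]
    for d,H,f in views:
        o=H.min(0)-12; sh=tuple(((H.max(0)-H.min(0)+24)*S).astype(int)[::-1])
        # pixel hull: dilate by half px through filling pixel squares
        P=np.concatenate([H+np.array(q) for q in((-.5,-.5),(.5,-.5),(.5,.5),(-.5,.5))]).astype(np.float32)
        T.append((d,soft(cv2.convexHull(P).reshape(-1,2),sh,o),sh,o,f))
    def cost(p):
        c=0
        for d,t,sh,o,f in T:
            h=cv2.convexHull(proj(d,bf(p),f).astype(np.float32)).reshape(-1,2)
            c+=np.abs(soft(h,sh,o)-t).sum()/t.sum()
        return c
    sim=np.array([p0]+[np.array(p0)+np.eye(3)[i]*scale[i] for i in range(3)])
    r=minimize(cost,p0,method='Nelder-Mead',options=dict(initial_simplex=sim,xatol=1e-5,fatol=1e-5,maxiter=600))
    return r.x,r.fun
E
cat > m1.py <<'E'
from fit import *; from workcell import manip
top=manip.get_image("top"); sc=manip.get_image("scene")
g={'green':((180,267),(235,236)),'yellow':((284,177),(334,160)),'blue':((417,218),(471,236)),'orange':((303,262),(301,248))}
w=plane(top,[(303,254),(356,244),(330,248)],.044); print("white rough",w)
for n in ['blue','green','yellow']:
    e=plane(top,g[n],.03); c=e.mean(0); v=e[0]-e[1]; yaw=np.arctan2(v[1],v[0])-np.pi/2
    p0=[c[0],c[1],yaw]
    bf=lambda p:box(*p)
    V=[]
    for d in (top,sc):
        H,st=tgt(d,n,p0,bf); V.append((d,H,False)); print(n,st)
    for k in (V,V[:1],V[1:]):
        print(n,np.round(fit(k,p0,bf),4) if 0 else [np.round(a,4) for a in fit(k,p0,bf)])
v=w[0]-w[1]; yaw=np.arctan2(v[1],v[0])-np.pi/2
p0=[w[2][0],w[2][1],yaw]
bf=lambda p:box(*p,ya=(.075,.087))
V=[]
for d in (top,sc):
    H,st=tgt(d,'orange',p0,bf); V.append((d,H,False)); print('or',st)
for k in (V,V[:1],V[1:]): print('cap',[np.round(a,4) for a in fit(k,p0,bf)])
E
python3 m1.py
```

```text
white rough [[ 0.43161507  0.06238071  0.044     ]
 [ 0.46069992 -0.09014119  0.044     ]
 [ 0.44900997 -0.01522905  0.044     ]]
blue [444 219  26  12 140]
blue [263 114  27  34 444]
blue [array([ 0.5213, -0.315 , -0.3645]), np.float64(2.8873)]
blue [array([ 0.5331, -0.2205, -0.1795]), np.float64(1.0)]
blue [array([ 0.4956, -0.3817, -0.3688]), np.float64(0.2626)]
green [179 234  55  34 661]
green [417 253  67  49 688]
green [array([0.4401, 0.3439, 0.3207]), np.float64(0.5827)]
green [array([0.4417, 0.3445, 0.3041]), np.float64(0.1234)]
green [array([0.4207, 0.3361, 0.3727]), np.float64(0.4304)]
yellow [282 152  54  33 981]
yellow [ 267  218   59   54 1619]
yellow [array([0.6873, 0.0514, 0.2513]), np.float64(0.0749)]
yellow [array([0.6881, 0.0498, 0.2531]), np.float64(0.0288)]
yellow [array([0.6857, 0.051 , 0.2525]), np.float64(0.0308)]
or [299 244   8  20 109]
or [370 195  18  24 253]
cap [array([ 0.4463, -0.0136,  0.1699]), np.float64(0.3896)]
cap [array([ 0.4486, -0.0133,  0.1782]), np.float64(0.2561)]
cap [array([ 0.4471, -0.0138,  0.1888]), np.float64(0.1319)]
```

```bash
cat > m2.py <<'E'
from fit import *; from workcell import manip
import sys
def mask2(rgb,name):
    hsv=cv2.cvtColor(rgb,cv2.COLOR_RGB2HSV).astype(int); H,S,V=hsv[...,0],hsv[...,1],hsv[...,2]
    r={'blue':(103,132),'green':(45,90),'yellow':(18,36),'orange':(2,18)}[name]
    s={'blue':70,'green':80,'yellow':80,'orange':80}[name]
    return (H>=r[0])&(H<=r[1])&(S>s)&(V>15)
def tgt2(d,n,p,bf,fish=False,dil=9):
    m=mask2(d["pixels"],n)
    roi=np.zeros(m.shape,np.uint8); cv2.fillConvexPoly(roi,cv2.convexHull(np.round(proj(d,bf(p),fish)).astype(np.int32)),1)
    roi=cv2.dilate(roi,np.ones((dil,dil),np.uint8))
    m=(m&(roi>0)).astype(np.uint8)
    m=cv2.morphologyEx(m,cv2.MORPH_CLOSE,np.ones((5,5),np.uint8)); m=cv2.morphologyEx(m,cv2.MORPH_OPEN,np.ones((3,3),np.uint8))
    n,l,st,ce=cv2.connectedComponentsWithStats(m); i=1+np.argmax(st[1:,4])
    return cv2.convexHull(np.argwhere(l==i)[:,::-1].astype(np.int32)).reshape(-1,2).astype(float)
if __name__=="__main__":
    top=manip.get_image("top"); sc=manip.get_image("scene")
    P={'blue':[.505,-.3,-.34],'green':[.4417,.3445,.31],'yellow':[.687,.05,.2525],'orange':[.4475,-.0136,.175]}
    e=plane(top,((417,218),(471,236)),.03); v=e[0]-e[1]; P['blue']=[*e.mean(0)[:2],np.arctan2(v[1],v[0])-np.pi/2]; print(P['blue'])
    ov=[top["pixels"].copy(),sc["pixels"].copy()]
    for n,p in P.items():
        bf=(lambda p:box(*p,ya=(.075,.087))) if n=='orange' else (lambda p:box(*p))
        for it in range(2):
            V=[(d,tgt2(d,n,p,bf,dil=13 if it==0 else 9),False) for d in (top,sc)]
            r=[fit(k,p,bf) for k in (V,V[:1],V[1:])]; p=r[0][0]
        for a in r: print(n,np.round(a[0],4),round(a[1],3))
        for i,d in enumerate((top,sc)):
            cv2.polylines(ov[i],[cv2.convexHull(np.round(proj(d,bf(p))).astype(np.int32))],True,(255,0,255),1)
            if n=='orange': cv2.polylines(ov[i],[cv2.convexHull(np.round(proj(d,box(*p))).astype(np.int32))],True,(255,0,255),1)
    cv2.imwrite('pics/b_t.png',cv2.resize(ov[0][130:290,160:500,::-1],None,fx=2.35,fy=2.35)); cv2.imwrite('pics/b_s.png',cv2.resize(ov[1][90:330,220:500,::-1],None,fx=2.5,fy=2.5))
E
python3 m2.py
```

```text
[np.float64(0.5116091184119134), np.float64(-0.34850808446977855), np.float64(-0.3237322969483458)]
blue [ 0.5111 -0.3474 -0.3624] 0.164
blue [ 0.5119 -0.3475 -0.3406] 0.119
blue [ 0.511  -0.3474 -0.3673] 0.036
green [0.4422 0.3429 0.343 ] 2.026
green [0.4419 0.3451 0.3111] 0.094
green [0.4321 0.3356 0.5635] 1.866
yellow [0.6873 0.0511 0.2527] 0.089
yellow [0.6884 0.0496 0.2474] 0.043
yellow [0.6859 0.0501 0.2544] 0.035
orange [ 0.4469 -0.0137  0.178 ] 0.426
orange [ 0.4476 -0.0142  0.1759] 0.271
orange [ 0.4467 -0.0137  0.1852] 0.147
```

View pics/b_t.png

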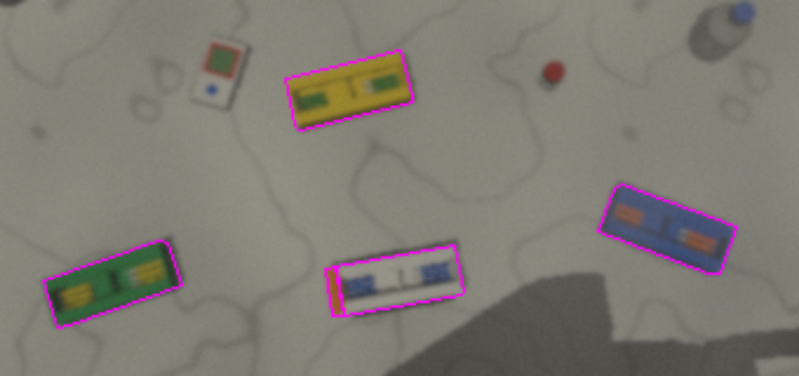

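View pics/b_s.png

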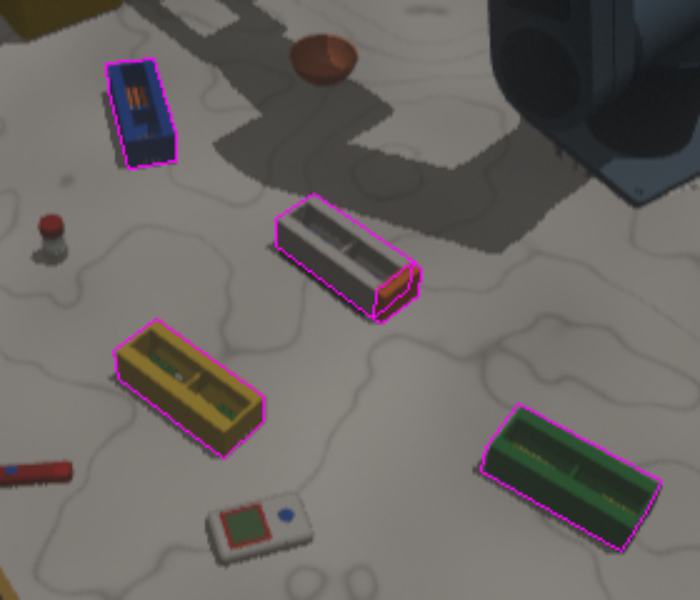

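The fitted outlines match in both views to about 2 mm. Next I'll work out the move to a hover over blue.

```bash
cat > plan.py <<'E'
from h import *; from workcell import manip
def go(xyz,yaw,pr=True):
    "tray pose -> tool: x down, z = +/- tray x axis; prints rotvec now, then shift in final tool axes"
    s=manip.state(); R0=R.from_quat(s["eef_rot"]); M0=R0.as_matrix()
    best=None
    for k in (0,np.pi):
        z=np.array([np.cos(yaw+k),np.sin(yaw+k),0]); x=np.array([0,0,-1.]); y=np.cross(z,x)
        Rt=R.from_matrix(np.c_[x,y,z]); rv=(R0.inv()*Rt).as_rotvec()
        if best is None or np.linalg.norm(rv)<np.linalg.norm(best[0]): best=(rv,Rt)
    rv,Rt=best; d=np.array(xyz)-s["eef_pos"]
    print("t",round(s["clock"],2),"tcp",np.round(s["eef_pos"],4),"F",np.round(s["force"],2),"gap",round(s["finger_gap"],4),"q6",np.round(s["joint_positions"],2))
    print("turn(now axes)",np.round(rv,4)," shift(final axes)",np.round(Rt.inv().apply(d),4)," shift(now axes)",np.round(R0.inv().apply(d),4))
E
python3 -c "
from plan import *
print(R.from_quat(manip.state()['eef_rot']).as_matrix().round(3))
go([.511,-.3474,.20],-.362)"
```

```text
[[-0.     0.939  0.345]
 [ 0.     0.345 -0.939]
 [-1.     0.    -0.   ]]
t 0.35 tcp [ 0.1895 -0.5162  0.2311] F [-0.72 -0.92 -0.6 ] gap 0.0854 q6 [-1.42  0.26  1.54  0.    1.35 -0.2 ]
turn(now axes) [-8.57e-01 -4.00e-04 -3.00e-04]  shift(final axes) [0.0311 0.2717 0.2409]  shift(now axes) [ 0.0312  0.3599 -0.0477]
```

>>> carry_out --steps '[[[0,0.045,-0.006,0,0,0,-1],[0,0.045,-0.006,0,0,0,-1],[0,0.045,-0.006,0,0,0,-1],[0,0.045,-0.006,0,0,0,-1],[0,0.045,-0.006,0,0,0,-1],[0,0.045,-0.006,0,0,0,-1],[0,0.045,-0.006,0,0,0,-1],[0,0.045,-0.006,0,0,0,-1],[0,0,0,-0.145,0,0,-1],[0,0,0,-0.145,0,0,-1],[0,0,0,-0.145,0,0,-1],[0,0,0,-0.145,0,0,-1]]]'

```text
clock: 1.55
eef_pos: [0.5245, -0.3411, 0.229]
eef_rot: [0.219, 0.672, -0.219, 0.672]
force: [-0.3, -0.5, -0.4]
finger_gap: 0.0853
```

```bash
python3 -c "
from plan import *
go([.511,-.3474,.20],-.362)"
```

```text
t 1.55 tcp [ 0.5245 -0.3411  0.229 ] F [-0.27 -0.52 -0.43] gap 0.0853 q6 [-0.75  0.4   1.35 -0.    1.4  -0.12]
turn(now axes) [-2.68e-01  2.00e-04  5.00e-04]  shift(final axes) [ 0.029  -0.0107 -0.0103]  shift(now axes) [ 0.029  -0.013  -0.0072]
```

>>> carry_out --steps '[[[0,-0.013,-0.007,0,0,0,-1],[0,0,0,-0.134,0,0,-1],[0,0,0,-0.134,0,0,-1],[0,0,0,0,0,0,-1]]]'

```text
clock: 1.95
eef_pos: [0.5079, -0.3487, 0.2285]
eef_rot: [0.127, 0.696, -0.128, 0.695]
force: [0.2, -0.0, -0.2]
finger_gap: 0.0853
```

```bash
python3 - <<'E'
from plan import *
go([.511,-.3474,.20],-.362)
d=manip.get_image("wrist"); np.save('w1.npy',d,allow_pickle=True); im=d["pixels"].copy()
for p in ([.511,-.3474,-.362],[.4469,-.0137,.178],[.4422,.343,.315],[.6873,.0511,.2527]):
    q=box(*p); u=np.round(proj(d,q,True)).astype(np.int32)
    cv2.polylines(im,[u[4:]],True,(255,0,255),1); cv2.polylines(im,[u[:4]],True,(0,255,255),1)
cv2.imwrite('pics/c_w.png',cv2.resize(im[:,:,::-1],None,fx=1.25,fy=1.25))
E
```

```text
t 1.95 tcp [ 0.5079 -0.3487  0.2285] F [ 0.21 -0.03 -0.19] gap 0.0853 q6 [-0.78  0.38  1.37 -0.    1.39 -0.42]
turn(now axes) [-0.0012 -0.0019  0.0012]  shift(final axes) [0.0285 0.0023 0.0024]  shift(now axes) [0.0285 0.0024 0.0025]
```

View pics/c_w.png

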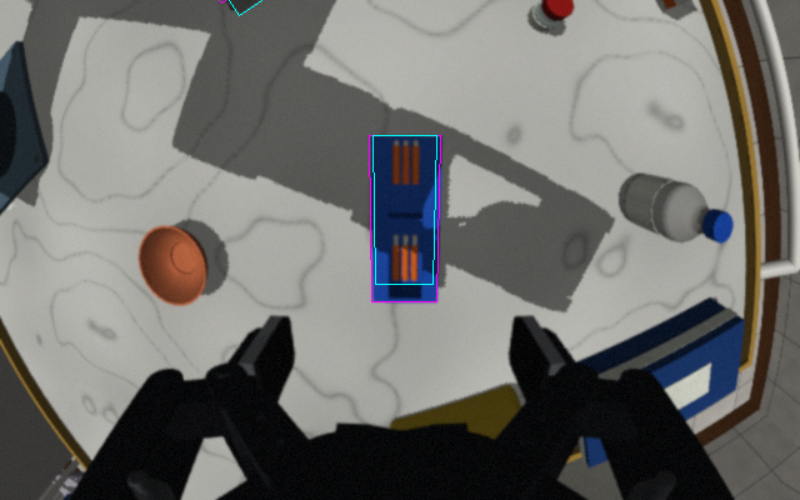

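The blue tray fills the rim outline at (370–440, 135–301), so the estimate holds. I'll refine it numerically from the wrist image.

```bash
python3 - <<'E'
from m2 import *
d=np.load('w1.npy',allow_pickle=True).item()
bf=lambda p:box(*p)
p=[.511,-.3474,-.362]
for it in range(2):
    V=[(d,tgt2(d,'blue',p,bf,True,dil=11),True)]; p,c=fit(V,p,bf); print(np.round(p,4),round(c,3))
from plan import *
go([p[0],p[1],.008],p[2])
E
```

```text
[ 0.5118 -0.3476 -0.3657] 0.033
[ 0.5118 -0.3476 -0.3658] 0.033
t 2.0 tcp [ 0.5079 -0.3487  0.2285] F [ 0.25 -0.44  0.56] gap 0.0857 q6 [-0.78  0.38  1.37 -0.    1.39 -0.41]
turn(now axes) [-0.0007 -0.0019  0.0012]  shift(final axes) [0.2205 0.0025 0.0033]  shift(now axes) [0.2205 0.0027 0.0037]
```

>>> carry_out --steps '[[[0,0.003,0.0035,0,0,0,-1],[0.04,0,0,0,0,0,-1],[0.04,0,0,0,0,0,-1],[0.04,0,0,0,0,0,-1],[0.03,0,0,0,0,0,-1],[0,0,0,0,0,0,-1]]]'

```text
clock: 2.6
eef_pos: [0.5139, -0.35, 0.0772]
eef_rot: [0.136, 0.692, -0.14, 0.695]
force: [0.6, -0.1, -0.0]
finger_gap: 0.0855
```

```bash
python3 -c "
from plan import *
go([.5118,-.3476,.008],-.3658)"
```

```text
t 2.6 tcp [ 0.5139 -0.35    0.0772] F [ 0.56 -0.14 -0.03] gap 0.0855 q6 [-0.78  0.52  1.55 -0.    1.07 -0.38]
turn(now axes) [-0.027   0.0059  0.0045]  shift(final axes) [ 0.0692  0.0015 -0.0029]  shift(now axes) [ 0.0692  0.0017 -0.0033]
```

>>> carry_out --steps '[[[0,0.0017,-0.0033,-0.027,0.006,0.0045,-1],[0.03,0,0,0,0,0,-1],[0.02,0,0,0,0,0,-1],[0,0,0,0,0,0,-1]]]'

```text
clock: 3.0
eef_pos: [0.5151, -0.3501, 0.0333]
eef_rot: [0.127, 0.692, -0.131, 0.698]
force: [-0.1, 0.9, -0.6]
finger_gap: 0.0856
```

```bash
python3 -c "
from plan import *
go([.5118,-.3476,.008],-.3658)"
```

```text
t 3.0 tcp [ 0.5151 -0.3501  0.0333] F [-0.14  0.95 -0.59] gap 0.0856 q6 [-0.78  0.57  1.59  0.    0.98 -0.41]
turn(now axes) [-0.001   0.0086  0.0032]  shift(final axes) [ 0.0253  0.0012 -0.004 ]  shift(now axes) [ 0.0253  0.0012 -0.0042]
```

>>> carry_out --steps '[[[0,0.0012,-0.0042,0,0.008,0.003,-1],[0.012,0,0,0,0,0,-1],[0.012,0,0,0,0,0,-1],[0,0,0,0,0,0,-1]]]'

```text
clock: 3.4
eef_pos: [0.5145, -0.3502, 0.0145]
eef_rot: [0.127, 0.692, -0.131, 0.698]
force: [0.2, 0.7, -0.5]
finger_gap: 0.0854
```

```bash
python3 -c "
from plan import *
go([.5118,-.3476,.008],-.3658)"
```

```text
t 3.4 tcp [ 0.5145 -0.3502  0.0145] F [ 0.22  0.66 -0.47] gap 0.0854 q6 [-0.78  0.59  1.6   0.    0.94 -0.41]
turn(now axes) [-0.001   0.0091  0.0039]  shift(final axes) [ 0.0065  0.0014 -0.0035]  shift(now axes) [ 0.0064  0.0014 -0.0035]
```

>>> carry_out --steps '[[[0.006,0.002,-0.006,0,0.012,0.005,-1],[0,0.001,-0.002,0,0.006,0.003,-1],[0,0,0,0,0,0,-1]]]'

```text
clock: 3.7
eef_pos: [0.5077, -0.3441, 0.008]
eef_rot: [0.131, 0.699, -0.127, 0.692]
force: [0.0, 0.4, -0.1]
finger_gap: 0.0854
```

```bash
python3 -c "
from plan import *
go([.5118,-.3476,.008],-.3658)"
```

```text
t 3.7 tcp [ 0.5077 -0.3441  0.008 ] F [ 0.01  0.38 -0.11] gap 0.0854 q6 [-0.78  0.6   1.61  0.    0.95 -0.41]
turn(now axes) [-0.0011 -0.0105 -0.0048]  shift(final axes) [ 0.     -0.0018  0.0051]  shift(now axes) [-0.0001 -0.0018  0.0051]
```

>>> carry_out --steps '[[[0,-0.001,0.003,0,-0.006,-0.003,-1],[0,0,0,0,0,0,-1]]]'

```text
clock: 3.9
eef_pos: [0.5104, -0.3464, 0.0082]
eef_rot: [0.13, 0.696, -0.128, 0.694]
force: [0.4, -1.0, -0.3]
finger_gap: 0.0857
```

```bash
python3 -c "
from plan import *
go([.5118,-.3476,.008],-.3658)"
```

```text
t 3.9 tcp [ 0.5104 -0.3464  0.0082] F [ 0.41 -0.97 -0.25] gap 0.0857 q6 [-0.78  0.6   1.61 -0.    0.94 -0.41]
turn(now axes) [-0.0012 -0.0037 -0.0014]  shift(final axes) [ 0.0002 -0.0006  0.0017]  shift(now axes) [ 0.0001 -0.0006  0.0017]
```

>>> carry_out --steps '[[[0,-0.0006,0.0017,0,-0.0035,-0.0014,-1],[0,0,0,0,0,0,0],[0,0,0,0,0,0,0.3],[0,0,0,0,0,0,0.6],[0,0,0,0,0,0,1],[0,0,0,0,0,0,1],[0,0,0,0,0,0,1],[0,0,0,0,0,0,1]]]' --force 40

```text
clock: 4.7
eef_pos: [0.5124, -0.348, 0.0088]
eef_rot: [0.129, 0.695, -0.129, 0.696]
force: [-1.4, 0.1, 0.3]
finger_gap: 0.0591
```

```bash
python3 -c "
from plan import *
go([.5118,-.3476,.008],-.3658)
d=manip.get_image('wrist'); cv2.imwrite('pics/d_w.png',d['pixels'][:,:,::-1])"
```

```text
t 4.7 tcp [ 0.5124 -0.348   0.0088] F [-1.39  0.13  0.34] gap 0.0591 q6 [-0.78  0.6   1.61 -0.    0.94 -0.41]
turn(now axes) [-0.0011  0.0012  0.0005]  shift(final axes) [ 0.0008  0.0002 -0.0007]  shift(now axes) [ 0.0008  0.0002 -0.0007]
```

View pics/d_w.png

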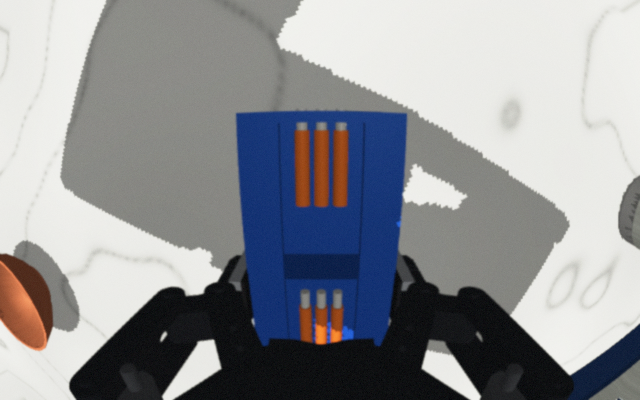

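Blue is gripped at a 59 mm opening. The wrist picture shows its front rim edge at row 113, from (237) to (406). Now I'll lift.

>>> carry_out --steps '[[[-0.01,0,0,0,0,0,1],[-0.03,0,0,0,0,0,1],[-0.04,0,0,0,0,0,1],[-0.04,0,0,0,0,0,1],[-0.04,0,0,0,0,0,1],[0,0,0,0,0,0,1],[0,0,0,0,0,0,1]]]'

```text
clock: 5.45
eef_pos: [0.5107, -0.3464, 0.1758]
eef_rot: [0.13, 0.696, -0.128, 0.694]
force: [0.3, -0.1, -2.0]
finger_gap: 0.0595
```

```bash
python3 -c "
from plan import *
yaw=.178; u=np.array([-np.sin(yaw),np.cos(yaw)])
c=np.array([.4469,-.0137]); t=c+.04*u; print(t)
go([*t,.16],yaw)
go([*(c-.16*u),.16],yaw)
"
```

```text
[0.43981754 0.02566799]
t 5.45 tcp [ 0.5107 -0.3464  0.1758] F [ 0.33 -0.1  -1.97] gap 0.0595 q6 [-0.78  0.42  1.44 -0.    1.28 -0.41]
turn(now axes) [-0.5449 -0.0031 -0.0024]  shift(final axes) [ 0.0158  0.3788 -0.0039]  shift(now axes) [ 0.017   0.3219 -0.1996]
t 5.45 tcp [ 0.5107 -0.3464  0.1758] F [ 0.33 -0.1  -1.97] gap 0.0595 q6 [-0.78  0.42  1.44 -0.    1.28 -0.41]
turn(now axes) [-0.5449 -0.0031 -0.0024]  shift(final axes) [ 0.0158  0.1788 -0.0039]  shift(now axes) [ 0.0164  0.1508 -0.0959]
```

>>> carry_out --steps '[[[0,0,0,-0.136,0,0,1],[0,0,0,-0.136,0,0,1],[0,0,0,-0.136,0,0,1],[0,0,0,-0.136,0,0,1],[0,0.04,0,0,0,0,1],[0,0.04,0,0,0,0,1],[0,0.04,0,0,0,0,1],[0,0.04,0,0,0,0,1],[0,0,0,0,0,0,1],[0,0,0,0,0,0,1]]]'

```text
clock: 6.45
eef_pos: [0.4704, -0.1801, 0.1642]
eef_rot: [-0.063, 0.71, 0.077, 0.697]
force: [0.2, -0.1, -0.5]
finger_gap: 0.0593
```

```bash
python3 - <<'E'
from plan import *
yaw=.178; u=np.array([-np.sin(yaw),np.cos(yaw)])
c=np.array([.4469,-.0137]); t=c+.04*u
go([*t,.16],yaw)
d=manip.get_image("wrist"); np.save('w2.npy',d,allow_pickle=True); im=d["pixels"].copy()
for q in (box(.4469,-.0137,.178),box(.4469,-.0137,.178,ya=(.075,.087))):
    v=np.round(proj(d,q,True)).astype(np.int32); cv2.polylines(im,[v[4:]],True,(255,0,255),1); cv2.polylines(im,[v[:4]],True,(0,255,255),1)
cv2.imwrite('pics/e_w.png',cv2.resize(im[:,:,::-1],None,fx=1.25,fy=1.25,interpolation=cv2.INTER_CUBIC))
E
```

```text
t 6.45 tcp [ 0.4704 -0.1801  0.1642] F [ 0.19 -0.15 -0.48] gap 0.0593 q6 [-0.59  0.25  1.72  0.    1.2  -0.79]
turn(now axes) [ 0.0203 -0.0178 -0.0212]  shift(final axes) [0.0042 0.208  0.0063]  shift(now axes) [0.0085 0.2076 0.0106]
```

View pics/e_w.png

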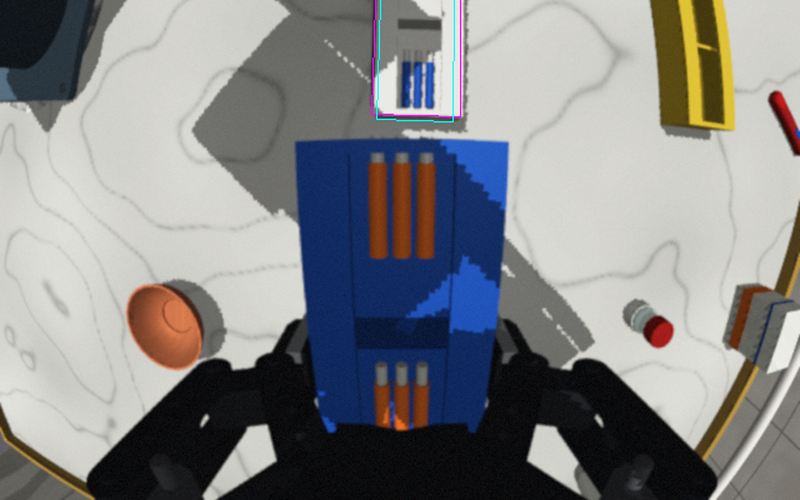

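```bash
python3 - <<'E'
from h import *
d=np.load('w2.npy',allow_pickle=True).item(); im=d["pixels"]
c=cv2.resize(im[0:110,280:390,::-1],None,fx=5,fy=5,interpolation=cv2.INTER_CUBIC); cv2.imwrite('pics/e_z.png',c)
E
```

```text
(no output)
```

View pics/e_z.png

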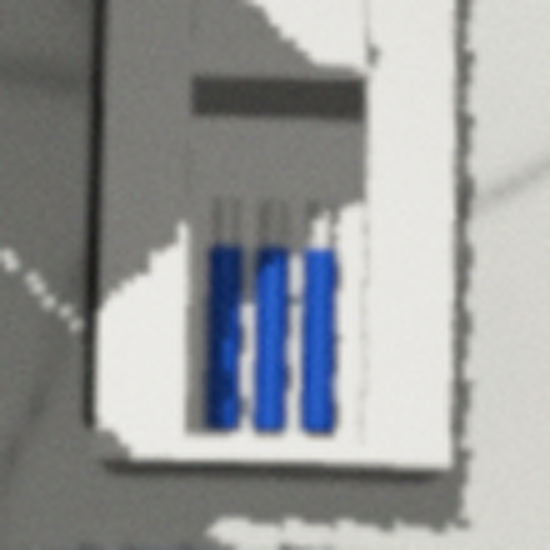

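```bash
python3 - <<'E'
from h import *
from scipy.optimize import least_squares
d=np.load('w2.npy',allow_pickle=True).item()
def P(z): return plane(d,(np.array(z,float)+.5)/5-.5+[280,0],.044,True)[:,:2]
L=P([(104,20),(99,300),(97,420)]); Rr=P([(463,20),(458,250),(453,455)]); B=P([(110,459),(280,463),(445,467)])
def loc(p,q): c,s=np.cos(p[2]),np.sin(p[2]); e=q-p[:2]; return np.c_[c*e[:,0]+s*e[:,1],-s*e[:,0]+c*e[:,1]]
f=lambda p:np.r_[loc(p,L)[:,0]+.03,loc(p,Rr)[:,0]-.03,loc(p,B)[:,1]+.075]
r=least_squares(f,[.447,-.0137,.178]); print(r.x, (f(r.x)*1000).round(1))
# blue tray held: front rim edge
s=d
print(proj(d,[0,0,0],True) is not None)
E
```

```text
[ 0.44879396 -0.01334577  0.17677649] [-0.7 -0.2 -0.   0.8  0.1 -0.  -0.  -0.2  0.3]
True
```

```bash
python3 - <<'E'
from plan import *
s=manip.state(); d=manip.get_image("wrist"); im=d["pixels"]
cv2.imwrite('pics/e_z2.png',cv2.resize(im[95:295,225:425,::-1],None,fx=3,fy=3,interpolation=cv2.INTER_CUBIC))
R0=R.from_quat(s["eef_rot"])
uv=np.array([(237,113.6),(406,113.6),(243,200),(402.5,200)])
v=R0.inv().apply(ray(d,uv,True)); o=R0.inv().apply(d["origin"]-s["eef_pos"])
t=(-.0352-o[0])/v[:,0]; print((o+v*t[:,None]).round(4))
go([.44,.0258,.16],.177)
E
```

```text
[[-0.0352  0.0739 -0.0285]
 [-0.0352  0.0739  0.0306]
 [-0.0352  0.0424 -0.0279]
 [-0.0352  0.0424  0.0309]]
t 6.55 tcp [ 0.4706 -0.181   0.1643] F [ 0.7  -0.29 -1.27] gap 0.0592 q6 [-0.59  0.25  1.72  0.    1.2  -0.79]
turn(now axes) [ 0.0199 -0.0178 -0.0215]  shift(final axes) [0.0043 0.2089 0.0063]  shift(now axes) [0.0086 0.2086 0.0105]
```

View pics/e_z2.png

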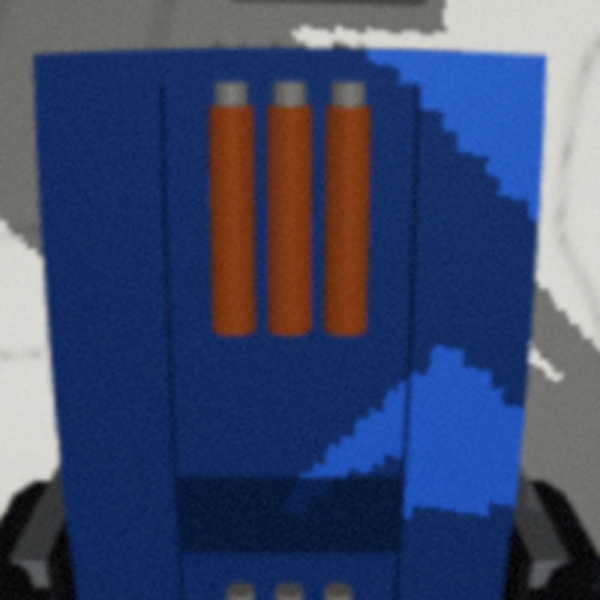

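>>> carry_out --steps '[[[0,0,0.006,0.015,-0.014,-0.016,1],[0,0.04,0,0,0,0,1],[0,0.04,0,0,0,0,1],[0,0.04,0,0,0,0,1],[0,0.04,0,0,0,0,1],[0,0.03,0,0,0,0,1],[0,0.01,0,0,0,0,1],[0,0,0,0,0,0,1]]]'

```text
clock: 7.35
eef_pos: [0.4474, 0.0147, 0.1632]
eef_rot: [-0.058, 0.703, 0.057, 0.707]
force: [0.6, 0.1, -1.6]
finger_gap: 0.0594
```

```bash
python3 -c "
from plan import *
go([.4405,.0265,.053],.177)"
```

```text
t 7.35 tcp [0.4474 0.0147 0.1632] F [ 0.57  0.12 -1.57] gap 0.0594 q6 [-0.22  0.13  1.87  0.    1.13 -0.38]
turn(now axes) [-0.0143  0.0052  0.0017]  shift(final axes) [ 0.1102  0.0128 -0.0048]  shift(now axes) [ 0.1101  0.013  -0.0055]
```

>>> carry_out --steps '[[[0,0.012,-0.004,-0.012,0.003,0.001,1],[0.03,0,0,0,0,0,1],[0.03,0,0,0,0,0,1],[0,0,0,0,0,0,1],[0,0,0,0,0,0,1]]]'

```text
clock: 7.85
eef_pos: [0.4454, 0.0219, 0.1033]
eef_rot: [-0.061, 0.702, 0.059, 0.707]
force: [-0.4, -0.7, -1.4]
finger_gap: 0.0595
```

```bash
python3 -c "
from plan import *
go([.4405,.0265,.053],.177)"
```

```text
t 7.85 tcp [0.4454 0.0219 0.1033] F [-0.44 -0.65 -1.35] gap 0.0595 q6 [-0.2   0.21  1.96 -0.    0.97 -0.37]
turn(now axes) [-0.0066  0.0068  0.0041]  shift(final axes) [ 0.0503  0.0053 -0.004 ]  shift(now axes) [ 0.0503  0.0055 -0.0044]
```

>>> carry_out --steps '[[[0.015,0.006,-0.004,-0.006,0.005,0.003,1],[0.012,0,0,0,0,0,1],[0,0,0,0,0,0,1],[0,0,0,0,0,0,1]]]'

```text
clock: 8.25
eef_pos: [0.4447, 0.0247, 0.0807]
eef_rot: [-0.062, 0.701, 0.06, 0.708]
force: [-0.1, -0.1, -0.3]
finger_gap: 0.0592
```

```bash
python3 -c "
from plan import *
go([.4405,.0265,.053],.177)"
```

```text
t 8.25 tcp [0.4447 0.0247 0.0807] F [-0.1  -0.08 -0.29] gap 0.0592 q6 [-0.2   0.24  1.98 -0.    0.91 -0.37]
turn(now axes) [-0.0034  0.0087  0.0041]  shift(final axes) [ 0.0277  0.0025 -0.0039]  shift(now axes) [ 0.0277  0.0026 -0.0041]
```

>>> carry_out --steps '[[[0,0.0015,-0.002,-0.003,0.008,0.004,1],[0,0,0,0,0,0,1],[0.008,0,0,0,0.001,0,1],[0.008,0,0,0,0.001,0,1],[0,0,0,0,0,0,1]]]'

```text
clock: 8.75
eef_pos: [0.4449, 0.0251, 0.0667]
eef_rot: [-0.063, 0.703, 0.062, 0.706]
force: [-0.6, 0.2, -0.7]
finger_gap: 0.0595
```

```bash
python3 -c "
from plan import *
go([.4405,.0265,.053],.177)"
```

```text
t 8.75 tcp [0.4449 0.0251 0.0667] F [-0.58  0.17 -0.73] gap 0.0595 q6 [-0.19  0.26  1.99 -0.    0.88 -0.37]
turn(now axes) [-0.0007  0.0036  0.0021]  shift(final axes) [ 0.0137  0.0021 -0.004 ]  shift(now axes) [ 0.0137  0.0022 -0.0041]
```

>>> carry_out --steps '[[[0,0.0022,-0.004,-0.001,0.003,0.002,1],[0,0,0,0,0,0,1],[0.004,0,0,0,0.0005,0,1],[0,0,0,0,0,0,1]]]'

```text
clock: 9.15
eef_pos: [0.4395, 0.027, 0.0617]
eef_rot: [-0.063, 0.705, 0.063, 0.704]
force: [0.4, 0.0, -1.6]
finger_gap: 0.0597
```

```bash
python3 -c "
from plan import *
go([.4405,.0265,.053],.177)"
```

```text
t 9.15 tcp [0.4395 0.027  0.0617] F [ 0.36  0.02 -1.56] gap 0.0597 q6 [-0.19  0.27  2.01  0.    0.87 -0.37]
turn(now axes) [ 0.0007 -0.0019 -0.0008]  shift(final axes) [ 0.0087 -0.0006  0.0009]  shift(now axes) [ 0.0087 -0.0006  0.001 ]
```

```bash
python3 - <<'E'
from plan import *
top=manip.get_image("top"); sc=manip.get_image("scene")
s=manip.state()
a=top["pixels"][200:300,270:390,::-1]; b=sc["pixels"][130:240,300:430,::-1]
cv2.imwrite('pics/f1.png',np.vstack([cv2.resize(a,(600,300)),cv2.resize(b,(600,300))])[:,:])
cv2.imwrite('pics/f2.png',cv2.resize(b,None,fx=5,fy=5,interpolation=cv2.INTER_CUBIC))
E
```

```text
(no output)
```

View pics/f2.png

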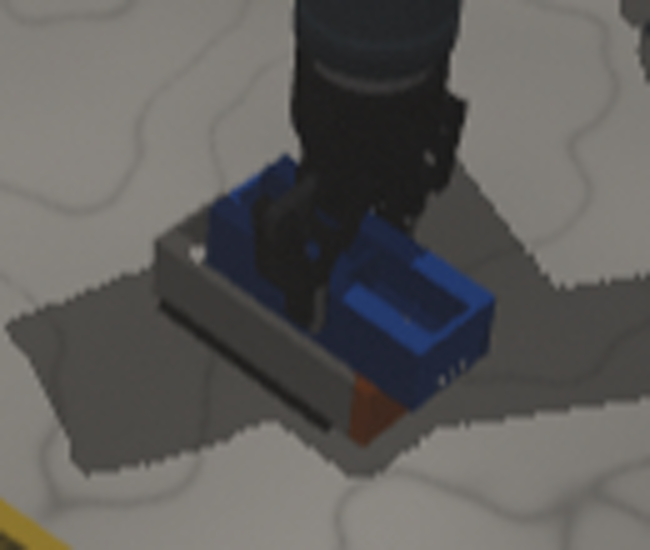

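Blue hovers just above the white rim in the right direction. I'll lower it slowly, watching the force.

>>> carry_out --steps '[[[0.004,-0.0005,0.001,0,-0.001,0,1],[0.002,0,0,0,0,0,1],[0,0,0,0,0,0,1]]]'

```text
clock: 9.55
eef_pos: [0.4415, 0.0264, 0.0558]
eef_rot: [-0.063, 0.704, 0.063, 0.705]
force: [-0.2, 0.3, -1.3]
finger_gap: 0.0596
```

```bash
python3 -c "
from plan import *
go([.4405,.0265,.053],.177)"
```

```text
t 9.55 tcp [0.4415 0.0264 0.0558] F [-0.2   0.35 -1.28] gap 0.0596 q6 [-0.19  0.28  2.01  0.    0.85 -0.37]
turn(now axes) [ 0.0005  0.0008 -0.0001]  shift(final axes) [ 0.0028  0.0003 -0.001 ]  shift(now axes) [ 0.0028  0.0003 -0.001 ]
```

>>> carry_out --steps '[[[0.0015,0,-0.001,0,0.001,0,1],[0.001,0,0,0,0,0,1],[0,0,0,0,0,0,1]]]'

```text
clock: 9.85
eef_pos: [0.4404, 0.0262, 0.053]
eef_rot: [-0.063, 0.705, 0.063, 0.704]
force: [0.3, 0.4, -0.8]
finger_gap: 0.0595
```

```bash
python3 -c "
from plan import *
go([.4405,.0265,.053],.177)"
```

```text
t 9.85 tcp [0.4404 0.0262 0.053 ] F [ 0.28  0.45 -0.81] gap 0.0595 q6 [-0.19  0.28  2.01  0.    0.85 -0.37]
turn(now axes) [ 0.0005 -0.0005 -0.0002]  shift(final axes) [0.     0.0003 0.0002]  shift(now axes) [0.     0.0003 0.0002]
```

>>> carry_out --steps '[[[0.0008,0,0,0,0,0,1],[0,0,0,0,0,0,1]]]'

```text
clock: 10.05
eef_pos: [0.4406, 0.0262, 0.0529]
eef_rot: [-0.063, 0.704, 0.063, 0.704]
force: [-0.3, -0.1, -1.5]
finger_gap: 0.0594
```

>>> carry_out --steps '[[[0.0008,0,0,0,0,0,1],[0,0,0,0,0,0,1]]]'

```text
clock: 10.25
eef_pos: [0.4409, 0.0261, 0.0529]
eef_rot: [-0.063, 0.704, 0.063, 0.705]
force: [0.2, 0.2, -1.4]
finger_gap: 0.0596
```

>>> carry_out --steps '[[[0.0015,0,0,0,0,0,1],[0.0005,0,0,0,0,0,1]]]'

```text
clock: 10.45
eef_pos: [0.4411, 0.0261, 0.0527]
eef_rot: [-0.063, 0.704, 0.063, 0.705]
force: [0.3, 0.4, -1.3]
finger_gap: 0.0595
```

```bash
python3 -c "
from plan import *
for i in range(3):
  go([.4405,.0265,.053],.177); print(manip.state()['wrist_torque']); manip.get_image('wrist')"
```

```text
t 10.45 tcp [0.4411 0.0261 0.0527] F [ 0.33  0.44 -1.3 ] gap 0.0595 q6 [-0.19  0.28  2.02 -0.    0.84 -0.37]
turn(now axes) [0.001  0.0016 0.0009]  shift(final axes) [-0.0003  0.0005 -0.0005]  shift(now axes) [-0.0003  0.0005 -0.0005]
[-0.00430355  0.08635805  0.0140621 ]
t 10.5 tcp [0.4411 0.0261 0.0527] F [-2.4   0.07 10.14] gap 0.0598 q6 [-0.19  0.28  2.02 -0.    0.84 -0.37]
turn(now axes) [0.001  0.0016 0.0009]  shift(final axes) [-0.0003  0.0005 -0.0006]  shift(now axes) [-0.0003  0.0005 -0.0006]
[0.10780336 0.63270625 0.01458466]
t 10.55 tcp [0.4411 0.0261 0.0527] F [-2.43 -0.13  8.11] gap 0.0592 q6 [-0.19  0.28  2.02 -0.    0.84 -0.37]
turn(now axes) [0.001  0.0016 0.0008]  shift(final axes) [-0.0003  0.0005 -0.0006]  shift(now axes) [-0.0003  0.0005 -0.0006]
[0.0771909  0.59869904 0.04916871]
```

Fz rose to +10 N at z = 52.7 mm, the expected contact height, so blue is on the rim. I'll relax and release.

>>> carry_out --steps '[[[0,0,0,0,0,0,1],[0,0,0,0,0,0,1],[0,0,0,0,0,0,0.2],[0,0,0,0,0,0,-1],[0,0,0,0,0,0,-1],[0,0,0,0,0,0,-1],[0,0,0,0,0,0,-1],[0,0,0,0,0,0,-1]]]'

```text
clock: 11.4
eef_pos: [0.4415, 0.026, 0.0522]
eef_rot: [-0.063, 0.704, 0.063, 0.705]
force: [-0.1, 0.2, -0.3]
finger_gap: 0.0856
```

```bash
python3 -c "
from plan import *
go([.4405,.0265,.17],.177)"
```

```text
t 11.4 tcp [0.4415 0.026  0.0522] F [-0.12  0.16 -0.28] gap 0.0856 q6 [-0.19  0.28  2.02 -0.    0.84 -0.37]
turn(now axes) [0.0008 0.0019 0.0009]  shift(final axes) [-0.1178  0.0006 -0.0009]  shift(now axes) [-0.1178  0.0005 -0.0007]
```

>>> carry_out --steps '[[[-0.01,0,0,0,0,0,-1],[-0.02,0,0,0,0,0,-1],[-0.04,0,0,0,0,0,-1],[-0.04,0,0,0,0,0,-1],[-0.04,0,0,0,0,0,-1],[-0.03,0,0,0,0,0,-1],[0,-0.04,0,0,0,0,-1],[0,-0.04,0,0,0,0,-1],[0,-0.02,0,0,0,0,-1],[0,0,0,0,0,0,-1]]]'

```text
clock: 12.4
eef_pos: [0.4589, -0.0741, 0.2479]
eef_rot: [-0.066, 0.701, 0.063, 0.707]
force: [0.6, 0.4, -0.3]
finger_gap: 0.0855
```

```bash
python3 - <<'E'
from plan import *
go([.4422,.343,.22],.315)
d=manip.get_image("wrist"); np.save('w3.npy',d,allow_pickle=True); im=d["pixels"].copy()
cv2.imwrite('pics/g_w.png',cv2.resize(im[:,:,::-1],None,fx=1.25,fy=1.25,interpolation=cv2.INTER_CUBIC))
for n in("top","scene"):
    e=manip.get_image(n); np.save(f'{n}3.npy',e,allow_pickle=True)
E
```

```text
t 12.4 tcp [ 0.4589 -0.0741  0.2479] F [ 0.6   0.43 -0.27] gap 0.0855 q6 [-0.4   0.09  1.71  0.    1.34 -0.58]
turn(now axes) [-0.1325  0.0074  0.0055]  shift(final axes) [0.0279 0.4018 0.1134]  shift(now axes) [0.0263 0.4134 0.0591]
```

View pics/g_w.png

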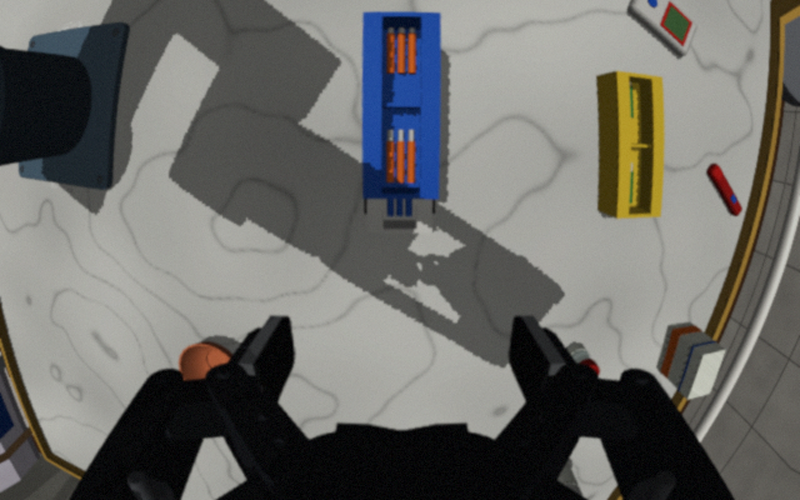

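```bash
python3 - <<'E'
from m2 import *
d=np.load('w3.npy',allow_pickle=True).item(); T=np.load('top3.npy',allow_pickle=True).item(); S_=np.load('scene3.npy',allow_pickle=True).item()
bf=lambda p:box(*p,z0=.044)
p=[.4408,.0262,.177]
for V0 in ([(d,True)],[(T,False)],[(S_,False)]):
    q=p
    for it in range(2):
        V=[(e,tgt2(e,'blue',q,bf,f,dil=9),f) for e,f in V0]; q,c=fit(V,q,bf)
    print(np.round(q,4),round(c,3))
im=d["pixels"]
cv2.imwrite('pics/g_z.png',cv2.resize(im[145:200,275:365,::-1],None,fx=8,fy=8,interpolation=cv2.INTER_CUBIC))
E
```

```text
[0.4425 0.0248 0.1798] 0.058
[0.4435 0.0262 0.1938] 0.438
[0.4399 0.0264 0.1824] 0.032
```

View pics/g_z.png

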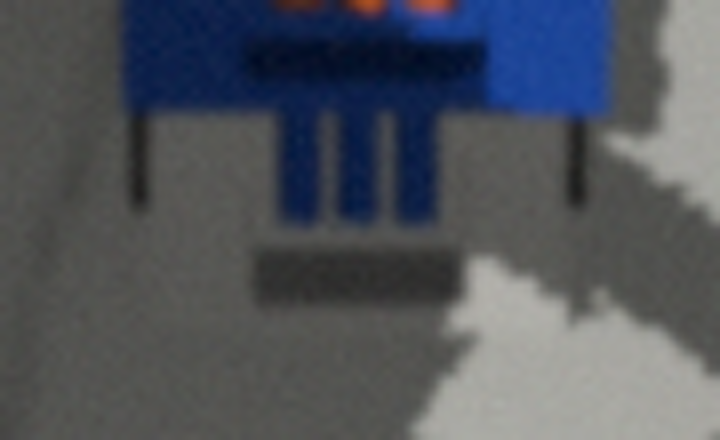

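```bash
python3 - <<'E'
from m2 import *
d=np.load('w3.npy',allow_pickle=True).item()
im=d["pixels"][145:200,275:365,::-1].copy(); im=cv2.resize(im,None,fx=8,fy=8,interpolation=cv2.INTER_CUBIC)
im=np.clip(im.astype(float)*1.6,0,255).astype(np.uint8)
tr=lambda P:np.round(((proj(d,P,True)-[275,145])+.5)*8-.5).astype(np.int32)
w=box(.4476,-.0133,.177)
u=tr(w); cv2.polylines(im,[u[4:]],True,(255,0,255),1); cv2.polylines(im,[u[:4]],True,(0,255,255),1)
print(u)
u=tr(box(.4408,.0262,.177,z0=.044)); cv2.polylines(im,[u[4:]],True,(0,255,0),1); cv2.polylines(im,[u[:4]],True,(0,128,255),1)
cv2.imwrite('pics/g_z2.png',im)
E
```

```text
[[ 168  266]
 [ 539  267]
 [ 552 -672]
 [ 163 -673]
 [ 146  333]
 [ 561  334]
 [ 577 -720]
 [ 139 -721]]
```

View pics/g_z2.png

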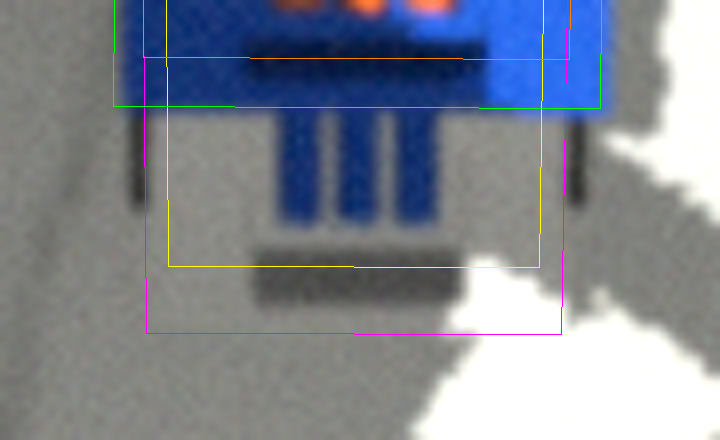

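Blue sits at about 38.6–40.7 mm of shift and 0.5 mm lateral offset by wrist-to-wrist and scene comparison, which is good. Now on to green.

>>> carry_out --steps '[[[0,0.045,0.0065,0,0,0,-1],[0,0.045,0.0065,0,0,0,-1],[0,0.045,0.0065,0,0,0,-1],[0,0.045,0.0065,0,0,0,-1],[0,0.045,0.0065,0,0,0,-1],[0,0.045,0.0065,0,0,0,-1],[0,0.045,0.0065,0,0,0,-1],[0,0.045,0.0065,0,0,0,-1],[0,0.045,0.0065,0,0,0,-1],[0,0,0,-0.13,0,0,-1],[0,0,0,0,0,0,-1],[0,0,0,0,0,0,-1]]]'

```text
clock: 13.75
eef_pos: [0.4253, 0.3651, 0.2455]
eef_rot: [-0.115, 0.697, 0.115, 0.698]
force: [-0.0, 0.2, 0.1]
finger_gap: 0.0855
```

```bash
python3 - <<'E'
from plan import *
from m2 import *
go([.4422,.344,.22],.315)
d=manip.get_image("wrist"); np.save('w4.npy',d,allow_pickle=True); im=d["pixels"].copy()
bf=lambda p:box(*p); p=[.4422,.344,.315]
for it in range(3):
    V=[(d,tgt2(d,'green',p,bf,True,dil=15),True)]; p,c=fit(V,p,bf); print(np.round(p,4),round(c,3))
u=np.round(proj(d,box(*p),True)).astype(np.int32)
cv2.polylines(im,[u[4:]],True,(255,0,255),1); cv2.polylines(im,[u[:4]],True,(0,255,255),1)
cv2.imwrite('pics/h_w.png',cv2.resize(im[:,:,::-1],None,fx=1.25,fy=1.25,interpolation=cv2.INTER_CUBIC))
go([p[0],p[1],.008],p[2])
E
```

```text
t 13.75 tcp [0.4253 0.3651 0.2455] F [-0.03  0.24  0.13] gap 0.0855 q6 [0.51 0.27 1.49 0.   1.39 0.18]
turn(now axes) [ 0.0128  0.0004 -0.0001]  shift(final axes) [ 0.0255 -0.0253  0.0095]  shift(now axes) [ 0.0255 -0.0254  0.0092]
[0.4423 0.3444 0.317 ] 0.02
[0.4423 0.3444 0.317 ] 0.02
[0.4423 0.3444 0.317 ] 0.02
t 13.8 tcp [0.4254 0.3648 0.2456] F [-0.49  0.52  0.33] gap 0.0854 q6 [0.51 0.27 1.49 0.   1.39 0.18]
turn(now axes) [ 0.0105  0.0004 -0.0002]  shift(final axes) [ 0.2376 -0.0247  0.0097]  shift(now axes) [ 0.2376 -0.0248  0.0094]
```

View pics/h_w.png

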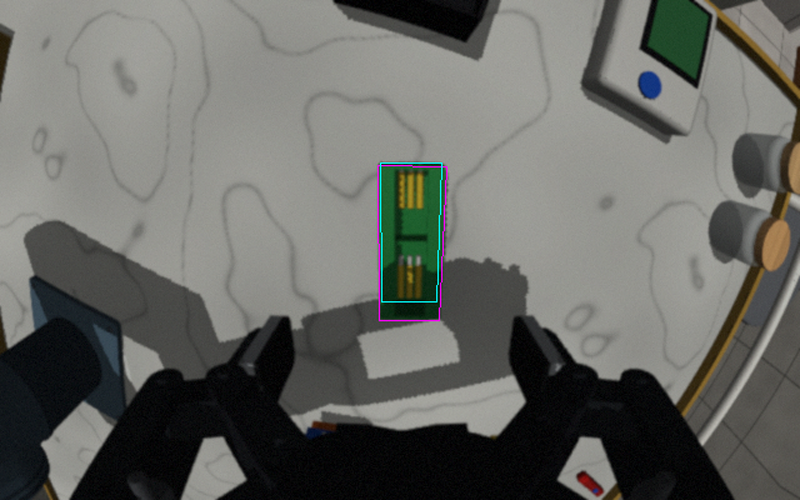

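The green fit is (0.442, 0.344, yaw 0.317) with a clean outline at (380–445, 163–320). Descending.

>>> carry_out --steps '[[[0,-0.025,0.009,0.01,0,0,-1],[0,0,0,0,0,0,-1],[0.04,0,0,0,0.001,0,-1],[0.04,0,0,0,0.001,0,-1],[0.04,0,0,0,0.001,0,-1],[0.035,0,0,0,0.001,0,-1],[0,0,0,0,0,0,-1],[0,0,0,0,0,0,-1]]]'

```text
clock: 14.6
eef_pos: [0.4445, 0.3395, 0.0911]
eef_rot: [-0.102, 0.698, 0.104, 0.701]
force: [0.3, -0.5, 0.5]
finger_gap: 0.0856
```

```bash
python3 -c "
from plan import *
go([.4415,.3448,.008],.317)"
```

```text
t 14.6 tcp [0.4445 0.3395 0.0911] F [ 0.27 -0.53  0.52] gap 0.0856 q6 [0.45 0.4  1.7  0.   1.04 0.16]
turn(now axes) [-0.0248  0.0036 -0.0024]  shift(final axes) [ 0.0831  0.006  -0.0012]  shift(now axes) [ 0.0831  0.0058 -0.0017]
```

>>> carry_out --steps '[[[0,0.006,-0.0015,-0.023,0.003,-0.002,-1],[0,0,0,0,0,0,-1],[0.025,0,0,0,0.002,0,-1],[0.02,0,0,0,0.002,0,-1],[0.015,0,0,0,0.001,0,-1],[0,0,0,0,0,0,-1],[0,0,0,0,0,0,-1]]]'

```text
clock: 15.3
eef_pos: [0.4497, 0.3506, 0.0434]
eef_rot: [-0.109, 0.692, 0.114, 0.705]
force: [-0.2, 0.0, 0.2]
finger_gap: 0.0858
```

```bash
python3 -c "
from plan import *
go([.4415,.3448,.008],.317)"
```

```text
t 15.3 tcp [0.4497 0.3506 0.0434] F [-0.24  0.01  0.18] gap 0.0858 q6 [0.47 0.47 1.73 0.   0.92 0.15]
turn(now axes) [-0.0004  0.0193 -0.0041]  shift(final axes) [ 0.0354 -0.0029 -0.0096]  shift(now axes) [ 0.0352 -0.0031 -0.0103]
```

>>> carry_out --steps '[[[0,-0.003,-0.009,0,0.018,-0.004,-1],[0,0,0,0,0,0,-1],[0,0,0,0,0,0,-1]]]'

```text
clock: 15.6
eef_pos: [0.4432, 0.3456, 0.0468]
eef_rot: [-0.111, 0.696, 0.112, 0.7]
force: [-0.2, -0.1, -0.1]
finger_gap: 0.0854
```

```bash
python3 -c "
from plan import *
go([.4415,.3448,.008],.317)"
```

```text
t 15.6 tcp [0.4432 0.3456 0.0468] F [-0.22 -0.1  -0.06] gap 0.0854 q6 [ 0.46  0.46  1.73 -0.    0.94  0.15]
turn(now axes) [-0.0001  0.0053 -0.0005]  shift(final axes) [ 0.0388 -0.0002 -0.0019]  shift(now axes) [ 0.0388 -0.0002 -0.0021]
```

>>> carry_out --steps '[[[0,0,-0.002,0,0.005,0,-1],[0.012,0,-0.001,0,0.003,0,-1],[0.012,0,-0.001,0,0.003,0,-1],[0,0,0,0,0,0,-1]]]'

```text
clock: 16.0
eef_pos: [0.4396, 0.3445, 0.0219]
eef_rot: [-0.111, 0.7, 0.112, 0.697]
force: [-0.4, -0.6, 0.2]
finger_gap: 0.0852
```

```bash
python3 -c "
from plan import *
go([.4415,.3448,.008],.317)"
```

```text
t 16.0 tcp [0.4396 0.3445 0.0219] F [-0.44 -0.64  0.17] gap 0.0852 q6 [0.46 0.5  1.75 0.   0.89 0.15]
turn(now axes) [-0.0002 -0.0045 -0.0009]  shift(final axes) [ 0.0139 -0.0003  0.0019]  shift(now axes) [ 0.0139 -0.0003  0.002 ]
```

>>> carry_out --steps '[[[0.005,0,0.001,0,-0.002,0,-1],[0.006,0,0,0,0,0,-1],[0.003,0,0,0,0,0,-1],[0,0,0,0,0,0,-1]]]'

```text
clock: 16.4
eef_pos: [0.4399, 0.3445, 0.0051]
eef_rot: [-0.112, 0.7, 0.111, 0.696]
force: [0.3, -0.8, 0.2]
finger_gap: 0.0856
```

```bash
python3 -c "
from plan import *
go([.4415,.3448,.008],.317)"
```

```text
t 16.4 tcp [0.4399 0.3445 0.0051] F [ 0.28 -0.82  0.23] gap 0.0856 q6 [0.46 0.52 1.76 0.   0.86 0.15]
turn(now axes) [-0.0002 -0.0051 -0.0005]  shift(final axes) [-0.0029 -0.0002  0.0017]  shift(now axes) [-0.0029 -0.0002  0.0016]
```

Correct height and tilt, then close.

>>> carry_out --steps '[[[-0.003,0,0.0012,0,-0.003,0,-1],[0,0,0,0,0,0,-1],[0,0,0,0,0,0,-1]]]'

```text
clock: 16.7
eef_pos: [0.4415, 0.345, 0.0087]
eef_rot: [-0.111, 0.699, 0.112, 0.698]
force: [0.3, 0.2, -0.2]
finger_gap: 0.0854
```

```bash
python3 -c "
from plan import *
go([.4415,.3448,.008],.317)"
```

```text
t 16.7 tcp [0.4415 0.345  0.0087] F [ 0.28  0.19 -0.22] gap 0.0854 q6 [0.46 0.52 1.76 0.   0.86 0.15]
turn(now axes) [-0.0003 -0.0011 -0.0006]  shift(final axes) [ 0.0007 -0.0002 -0.    ]  shift(now axes) [ 0.0007 -0.0002 -0.    ]
```

>>> carry_out --steps '[[[0,0,0,0,0,0,0],[0,0,0,0,0,0,0.3],[0,0,0,0,0,0,0.6],[0,0,0,0,0,0,1],[0,0,0,0,0,0,1],[0,0,0,0,0,0,1],[0,0,0,0,0,0,1]]]' --force 40

```text
clock: 17.4
eef_pos: [0.4418, 0.3452, 0.0094]
eef_rot: [-0.111, 0.698, 0.112, 0.698]
force: [-0.4, -1.0, -0.2]
finger_gap: 0.0592
```

```bash
python3 -c "
from plan import *
go([.4415,.3448,.008],.317)"
```

```text
t 17.4 tcp [0.4418 0.3452 0.0094] F [-0.42 -1.04 -0.17] gap 0.0592 q6 [0.46 0.52 1.76 0.   0.86 0.15]
turn(now axes) [-0.0002 -0.     -0.0007]  shift(final axes) [ 0.0014 -0.0003 -0.0004]  shift(now axes) [ 0.0014 -0.0003 -0.0004]
```

>>> carry_out --steps '[[[-0.01,0,0,0,0,0,1],[-0.03,0,0,0,0,0,1],[-0.04,0,0,0,0,0,1],[-0.04,0,0,0,0,0,1],[-0.04,0,0,0,0,0,1],[-0.02,0,0,0,0,0,1],[0,0,0,0,0,0,1],[0,0,0,0,0,0,1]]]'

```text
clock: 18.2
eef_pos: [0.4391, 0.3437, 0.1968]
eef_rot: [-0.112, 0.701, 0.111, 0.696]
force: [0.3, -0.2, -2.8]
finger_gap: 0.0593
```

```bash
python3 - <<'E'
from plan import *
go([.4478,-.0132,.18],.177)
s=manip.state(); d=manip.get_image("wrist"); im=d["pixels"]; np.save('w5.npy',d,allow_pickle=True)
cv2.imwrite('pics/i_w.png',cv2.resize(im[:,:,::-1],None,fx=1.25,fy=1.25,interpolation=cv2.INTER_CUBIC))
np.save('s5.npy',s,allow_pickle=True)
E
```

```text
t 18.2 tcp [0.4391 0.3437 0.1968] F [ 0.33 -0.23 -2.79] gap 0.0593 q6 [0.46 0.3  1.56 0.   1.28 0.15]
turn(now axes) [ 0.1397 -0.0066  0.0007]  shift(final axes) [ 0.0168 -0.3529 -0.0543]  shift(now axes) [ 0.0176 -0.3419 -0.1028]
```

View pics/i_w.png

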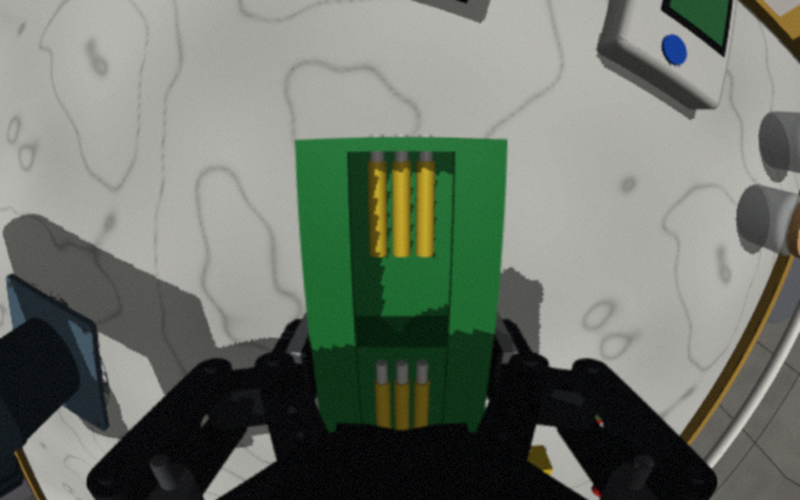

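Green is held squarely, with its front edge at row 140. Moving over the stack.

>>> carry_out --steps '[[[0,0,0,0.13,-0.004,0,1],[0,-0.04,-0.006,0,0,0,1],[0,-0.04,-0.006,0,0,0,1],[0,-0.04,-0.006,0,0,0,1],[0,-0.04,-0.006,0,0,0,1],[0,-0.04,-0.006,0,0,0,1],[0,-0.04,-0.006,0,0,0,1],[0,-0.04,-0.006,0,0,0,1],[0,-0.04,-0.006,0,0,0,1],[0,-0.02,-0.004,0,0,0,1],[0,0,0,0,0,0,1],[0,0,0,0,0,0,1]]]'

```text
clock: 19.45
eef_pos: [0.4364, -0.012, 0.175]
eef_rot: [-0.064, 0.719, 0.065, 0.689]
force: [0.6, 1.5, -1.4]
finger_gap: 0.0593
```

```bash
python3 -c "
from plan import *
go([.4479,-.0133,.0974],.177)"
```

```text
t 19.45 tcp [ 0.4364 -0.012   0.175 ] F [ 0.56  1.54 -1.37] gap 0.0593 q6 [-0.27  0.13  1.84 -0.01  1.21 -0.45]
turn(now axes) [ 0.0055 -0.0419 -0.0058]  shift(final axes) [ 0.0776 -0.0033  0.0111]  shift(now axes) [ 0.0771 -0.0038  0.0144]
```

>>> carry_out --steps '[[[0,-0.002,0.01,0.005,-0.034,-0.005,1],[0,0,0,0,0,0,1],[0,0,0,0,0,0,1]]]'

```text
clock: 19.75
eef_pos: [0.4445, -0.0091, 0.172]
eef_rot: [-0.062, 0.709, 0.065, 0.699]
force: [-0.8, -0.1, -1.6]
finger_gap: 0.0594
```

```bash
python3 -c "
from plan import *
go([.4479,-.0133,.0974],.177)"
```

```text
t 19.75 tcp [ 0.4445 -0.0091  0.172 ] F [-0.77 -0.1  -1.56] gap 0.0594 q6 [-0.27  0.13  1.85 -0.    1.17 -0.45]
turn(now axes) [ 0.0026 -0.0131 -0.0045]  shift(final axes) [ 0.0746 -0.0048  0.0026]  shift(now axes) [ 0.0745 -0.0051  0.0035]
```

>>> carry_out --steps '[[[0,-0.005,0.002,0.002,-0.01,-0.004,1],[0,0,0,0,0,0,1],[0.02,0,0,0,0.001,0,1],[0.02,0,0,0,0.001,0,1],[0,0,0,0,0,0,1],[0,0,0,0,0,0,1]]]'

```text
clock: 20.35
eef_pos: [0.4475, -0.012, 0.1318]
eef_rot: [-0.064, 0.706, 0.064, 0.703]
force: [-0.4, 0.8, -2.3]
finger_gap: 0.0593
```

```bash
python3 -c "
from plan import *
go([.4479,-.0133,.0974],.177)"
```

```text
t 20.35 tcp [ 0.4475 -0.012   0.1318] F [-0.44  0.78 -2.28] gap 0.0593 q6 [-0.28  0.18  1.91 -0.    1.06 -0.46]
turn(now axes) [ 0.0047 -0.0044  0.    ]  shift(final axes) [ 0.0344 -0.0014  0.0001]  shift(now axes) [ 0.0344 -0.0014  0.0003]
```

>>> carry_out --steps '[[[0.01,-0.0014,0,0.004,0,0,1],[0.01,0,0,0,0,0,1],[0,0,0,0,0,0,1],[0,0,0,0,0,0,1]]]'

```text
clock: 20.75
eef_pos: [0.4491, -0.0138, 0.1122]
eef_rot: [-0.063, 0.705, 0.062, 0.704]
force: [0.2, -0.2, -1.8]
finger_gap: 0.0594
```

```bash
python3 -c "
from plan import *
go([.4479,-.0133,.0974],.177)"
```

```text
t 20.75 tcp [ 0.4491 -0.0138  0.1122] F [ 0.19 -0.16 -1.81] gap 0.0594 q6 [-0.28  0.2   1.93 -0.    1.01 -0.45]
turn(now axes) [ 0.0004 -0.0014  0.0015]  shift(final axes) [ 0.0148  0.0007 -0.0011]  shift(now axes) [ 0.0148  0.0007 -0.001 ]
```

>>> carry_out --steps '[[[0.005,0.0005,-0.001,0,0,0,1],[0.005,0,0,0,0.001,0,1],[0,0,0,0,0,0,1],[0,0,0,0,0,0,1]]]'

```text
clock: 21.15
eef_pos: [0.4482, -0.0136, 0.1017]
eef_rot: [-0.063, 0.705, 0.062, 0.704]
force: [1.2, -0.4, -2.4]
finger_gap: 0.0598
```

```bash
python3 -c "
from plan import *
go([.4479,-.0133,.0974],.177)
sc=manip.get_image('scene'); cv2.imwrite('pics/j.png',cv2.resize(sc['pixels'][130:240,300:430,::-1],None,fx=5,fy=5,interpolation=cv2.INTER_CUBIC))"
```

```text
t 21.15 tcp [ 0.4482 -0.0136  0.1017] F [ 1.24 -0.35 -2.42] gap 0.0598 q6 [-0.28  0.22  1.95 -0.    0.98 -0.45]
turn(now axes) [ 0.0003 -0.0018  0.0018]  shift(final axes) [ 0.0043  0.0003 -0.0002]  shift(now axes) [ 0.0043  0.0003 -0.0002]
```

View pics/j.png

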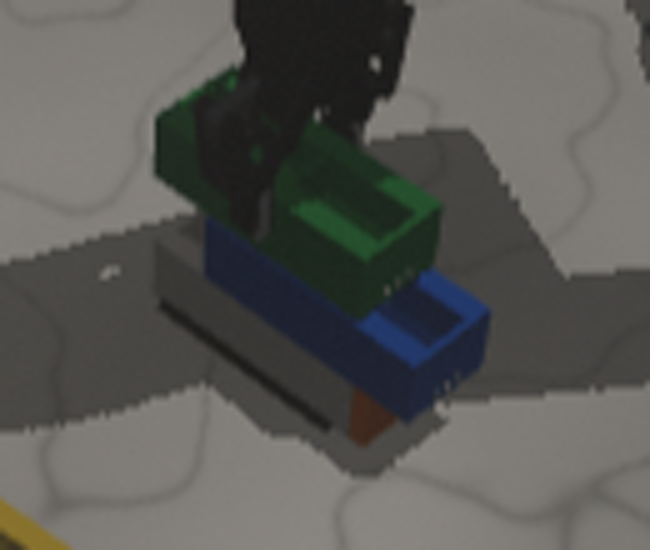

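Green hovers just over blue, and its left edge at x≈157 lines up above the white one at x≈157. Now I'll lower it gently.

>>> carry_out --steps '[[[0.002,0.0003,0,0,-0.0015,0.0015,1],[0.0015,0,0,0,0,0,1],[0,0,0,0,0,0,1]]]'

```text
clock: 21.5
eef_pos: [0.4484, -0.0133, 0.0983]
eef_rot: [-0.063, 0.704, 0.062, 0.705]
force: [0.4, -0.6, -2.7]
finger_gap: 0.0596
```

```bash
python3 -c "
from plan import *
go([.4479,-.0133,.0974],.177)"
```

```text
t 21.5 tcp [ 0.4484 -0.0133  0.0983] F [ 0.4  -0.57 -2.68] gap 0.0596 q6 [-0.28  0.22  1.95 -0.    0.97 -0.46]
turn(now axes) [0.0004 0.0005 0.0006]  shift(final axes) [ 0.0009  0.0001 -0.0005]  shift(now axes) [ 0.0009  0.0001 -0.0005]
```

>>> carry_out --steps '[[[0.001,0,0,0,0.0005,0,1],[0,0,0,0,0,0,1]]]'

```text
clock: 21.7
eef_pos: [0.4485, -0.0134, 0.0974]
eef_rot: [-0.063, 0.704, 0.062, 0.704]
force: [0.3, -0.1, -1.4]
finger_gap: 0.0598
```

```bash
python3 -c "
from plan import *
go([.4479,-.0133,.0974],.177); manip.get_image('wrist');go([.4479,-.0133,.0974],.177)"
```

```text
t 21.7 tcp [ 0.4485 -0.0134  0.0974] F [ 0.3  -0.1  -1.39] gap 0.0598 q6 [-0.28  0.22  1.95 -0.    0.97 -0.46]
turn(now axes) [0.0004 0.0003 0.0007]  shift(final axes) [ 0.      0.0002 -0.0006]  shift(now axes) [ 0.      0.0002 -0.0006]
t 21.75 tcp [ 0.4485 -0.0134  0.0974] F [-0.28  1.3  -1.  ] gap 0.0597 q6 [-0.28  0.22  1.95 -0.    0.97 -0.46]
turn(now axes) [0.0004 0.0003 0.0007]  shift(final axes) [ 0.      0.0002 -0.0006]  shift(now axes) [ 0.      0.0002 -0.0006]
```

>>> carry_out --steps '[[[0.001,0,0,0,0,0,1]]]'

```text
clock: 21.85
eef_pos: [0.4486, -0.0134, 0.0973]
eef_rot: [-0.063, 0.704, 0.062, 0.704]
force: [-6.4, 0.7, 19.6]
finger_gap: 0.0592
```

```bash
python3 -c "
from plan import *
go([.4479,-.0133,.0974],.177); manip.get_image('wrist');go([.4479,-.0133,.0974],.177)"
```

```text
t 21.85 tcp [ 0.4486 -0.0134  0.0973] F [-6.44  0.72 19.62] gap 0.0592 q6 [-0.28  0.22  1.95 -0.    0.97 -0.46]
turn(now axes) [0.0006 0.0004 0.0009]  shift(final axes) [-0.0001  0.0002 -0.0007]  shift(now axes) [-0.0001  0.0002 -0.0006]
t 21.9 tcp [ 0.4486 -0.0134  0.0974] F [-3.77 -0.54  9.42] gap 0.0596 q6 [-0.28  0.22  1.95 -0.    0.97 -0.46]
turn(now axes) [0.0005 0.0005 0.001 ]  shift(final axes) [ 0.      0.0002 -0.0006]  shift(now axes) [ 0.      0.0002 -0.0006]
```

Firm contact at the expected height. I'll relax, release and rise.

>>> carry_out --steps '[[[0,0,0,0,0,0,1],[0,0,0,0,0,0,1],[0,0,0,0,0,0,0.2],[0,0,0,0,0,0,-1],[0,0,0,0,0,0,-1],[0,0,0,0,0,0,-1],[0,0,0,0,0,0,-1],[0,0,0,0,0,0,-1]]]'

```text
clock: 22.7
eef_pos: [0.4495, -0.0137, 0.0978]
eef_rot: [-0.063, 0.703, 0.062, 0.705]
force: [0.3, -0.6, -0.7]
finger_gap: 0.0851
```

```bash
python3 -c "
from plan import *
go([.4479,-.0133,.0974],.177)"
```

```text
t 22.7 tcp [ 0.4495 -0.0137  0.0978] F [ 0.3  -0.61 -0.75] gap 0.0851 q6 [-0.28  0.22  1.95 -0.    0.97 -0.46]
turn(now axes) [0.0005 0.0024 0.0019]  shift(final axes) [ 0.0004  0.0007 -0.0015]  shift(now axes) [ 0.0004  0.0007 -0.0015]
```

>>> carry_out --steps '[[[-0.01,0,0,0,0,0,-1],[-0.02,0,0,0,0,0,-1],[-0.04,0,0,0,0,0,-1],[-0.04,0,0,0,0,0,-1],[-0.04,0,0,0,0,0,-1],[-0.03,0,0,0,0,0,-1],[0,-0.045,0,0,0,0,-1],[0,-0.045,0,0,0,0,-1],[0,-0.045,0,0,0,0,-1],[0,-0.03,0,0,0,0,-1],[0,0,0,0,0,0,-1],[0,0,0,0,0,0,-1]]]'

```text
clock: 23.9
eef_pos: [0.4786, -0.1799, 0.2958]
eef_rot: [-0.067, 0.701, 0.062, 0.708]
force: [-0.2, 0.3, 0.7]
finger_gap: 0.0852
```

```bash
python3 - <<'E'
from m2 import *
from plan import *
go([.4479,-.0133,.25],.177)
im={}
for n in ("wrist","top","scene"):
    d=manip.get_image(n); im[n]=d; f=n=="wrist"
    for c,p,z in (('green',[.448,-.0133,.177],.088),('blue',[.441,.0261,.177],.044),('yellow',[.687,.051,.2525],0)):
        bf=lambda p:box(*p,z0=z)
        try:
            q=p
            for it in range(2): q,r=fit([(d,tgt2(d,c,q,bf,f,dil=9),f)],q,bf)
            print(n,c,np.round(q,4),round(r,3))
        except Exception as e: print(n,c,e)
cv2.imwrite('pics/k_w.png',cv2.resize(im["wrist"]["pixels"][:,:,::-1],None,fx=1.25,fy=1.25))
cv2.imwrite('pics/k_s.png',cv2.resize(im["scene"]["pixels"][120:250,290:450,::-1],None,fx=4.5,fy=4.5,interpolation=cv2.INTER_CUBIC))
E
```

```text
t 23.9 tcp [ 0.4786 -0.1799  0.2958] F [-0.17  0.35  0.69] gap 0.0852 q6 [-0.58  0.14  1.52  0.    1.46 -0.76]
turn(now axes) [0.0052 0.0097 0.0074]  shift(final axes) [ 0.0458  0.1694 -0.0009]  shift(now axes) [ 0.0445  0.1697 -0.0005]
wrist green [ 0.4494 -0.013   0.1899] 0.152
wrist blue attempt to get argmax of an empty sequence
wrist yellow [0.6881 0.049  0.2442] 0.101
top green [ 0.4483 -0.0125  0.1734] 0.053
top blue attempt to get argmax of an empty sequence
top yellow [0.6886 0.0489 0.2498] 0.051
scene green [ 0.4328 -0.0312  0.0309] 0.486
scene blue [0.4428 0.0295 0.2071] 0.313
scene yellow [0.6863 0.0507 0.2529] 0.037
```

View pics/k_s.png

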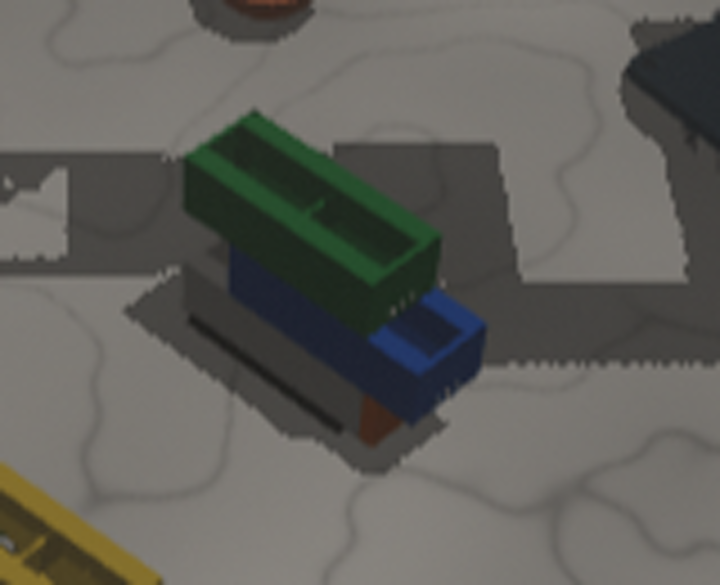

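View pics/k_w.png

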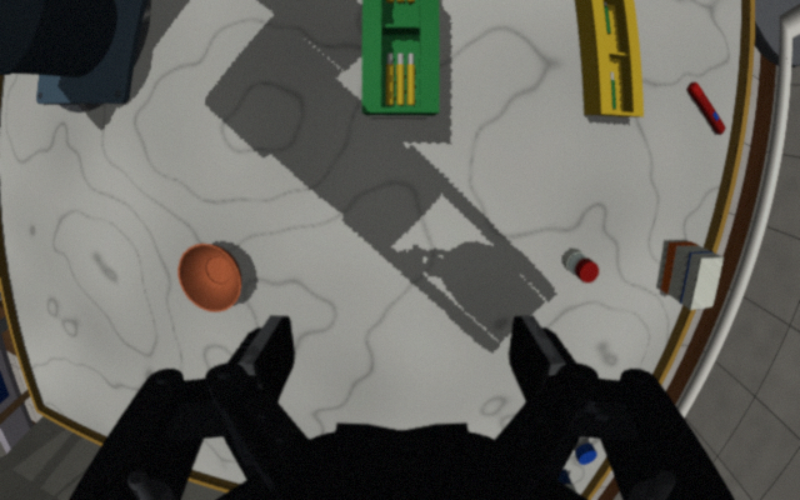

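The stack is standing. In the scene crop, green's left corner at x≈185 is directly above white's at x≈183. As a final check I'll overlay the ideal outlines, based on white's scene-only fit.

```bash
python3 - <<'E'
from h import *
from workcell import manip
d=manip.get_image("scene"); k=4.5
im=cv2.resize(d["pixels"][120:250,290:450,::-1],None,fx=k,fy=k,interpolation=cv2.INTER_CUBIC)
im=np.clip(im*1.5,0,255).astype(np.uint8)
x,y,w=.4467,-.0137,.178
for P,c in ((box(x,y,w),(255,255,255)),(box(x,y,w,ya=(.075,.087)),(0,140,255)),(box(x-.04*np.sin(w),y+.04*np.cos(w),w,z0=.044),(255,255,0)),(box(x,y,w,z0=.088),(0,255,255))):
    u=np.round((proj(d,P)-[290,120]+.5)*k-.5).astype(np.int32)
    cv2.polylines(im,[u[4:]],True,c,1); cv2.polylines(im,[cv2.convexHull(u)],True,c,1)
cv2.imwrite('pics/l.png',im)
E
```

```text
(no output)
```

View pics/l.png

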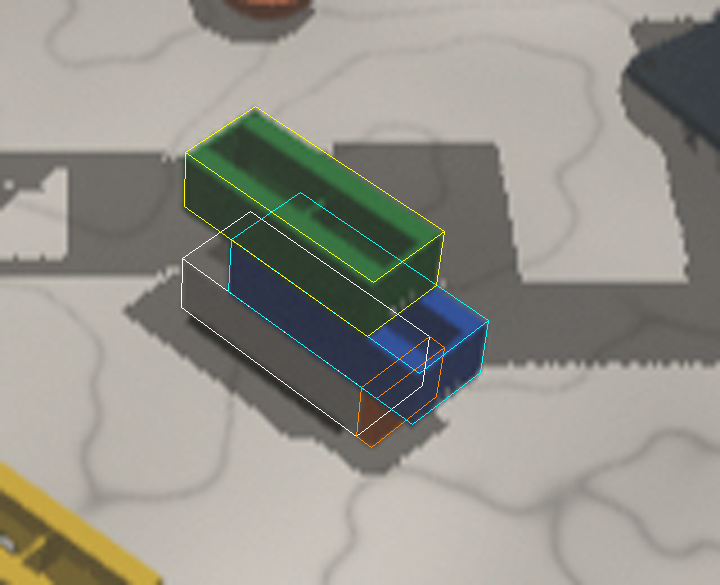

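All the ideal outlines coincide with the trays to within about 1 px (1–2 mm), so I'm handing in.

```bash
python3 -c "
from workcell import manip
print(manip.job_done())"
```

```text
the job is handed in; nothing more can be done
None
```

The stack is built and handed in at about 24 s of the 61 s allowed. The blue tray sits on the white tray's rim, shifted 40 mm towards the orange end, and the green tray sits on the blue one, straight above the white tray.

- **Setting down:** I lowered each tray in steps of a few millimetres or less until the arm felt the contact. It came at the expected height both times, with readings up to about 10 N for blue and 20 N for green. I then let go and moved the gripper clear.
- **Final position:** outlines drawn for a perfect stack matched all three trays in the scene camera to about 1 px (1–2 mm). Blue's measured shift was 38.6 mm by the wrist camera and 40.7 mm by the scene camera, with about 0.5 mm sideways offset.
- **Yellow tray:** its measured position changed by less than 1 mm in the top and scene cameras, so it was not moved.
- **Checks that failed or disagreed:**
  - The wrist camera read about 1 mm off from the other measurements, and I allowed for that.
  - The last automatic fits of blue and green in the scene camera were poor, probably because the trays hide each other.
  - Blue could not be fitted in the last top and wrist pictures.
  - For the final position I therefore relied on the outline check, plus the top-camera fit of green, which agreed to 1 mm.

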